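Clear the bench plate and hang up its tools

ROBOT

A 7-joint arm with a two-finger parallel gripper is mounted at the origin on a cart in front of the work surface, level with it; the furniture and walls round the work are solid. World frame = base frame: x ahead of the robot, y to its left, z up, the work surface at z = 0. Lengths are in m, angles in rad, forces in N, time in s.
With the tool pointing down it reaches from about 0.425 to 0.825 m from the base axis. Payload 3.6 kg.
Tool frame: the origin (TCP) lies at the very end of the fingers, on their centre line; the grasp point (between the pads) lies 19 mm behind it; z points along the fingers, y is the direction in which the jaws open and shut (so a half turn about z gives the same grasp; the last joint's range is limited). The gripper opens to 93 mm and grips with 3 to 60 N. Pads are 15 mm wide; open, the fingers measure 128 mm over their backs; the gripper's body (75 mm by 188 mm) begins 65 mm behind the grasp point.
Start: joints at [1.167, 0.615, -0.013, 1.423, 0.008, 1.103, -0.04], TCP at [0.239, -0.604, 0.219] pointing down, gripper open.
Joint ranges: [-3.12, 3.12], [-0.3, 2.06], [-1.34, 1.32], [0.26, 2.42], [-1.36, 4.5], [0.01, 1.98], [-2.84, 2.84]. Speed limits (rad/s): [2.79, 2.79, 3.14, 3.14, 3.14, 3.14, 3.14].

INTERFACE

Orientations are given as a rotation vector (axis times angle).
In Python, from bench import robot gives the robot as it stands. The module is installed in compiled form; this text tells all that it offers.
- The arm moves only by the tool servo_tool, never from a script. Its argument "series" is a list of rows, each a list of 3 entries, a list of its own where there are three numbers: the shift along the tool's x, y, z in m, then the turn, a rotation vector about the tool's x, y, z in degrees, then the finger opening in m, from 0 to 0.093. In form: [[[tx, ty, tz], [wx, wy, wz], jaw], ...]. A call has 1 to 20 rows; each row is the pose to reach, as a shift and turn from the pose measured when the call began, along the tool's axes at that moment; what a row does not reach only later rows make up. A row lasts 1/8 s, in which the tool goes at most 62.5 mm and 10.7 degrees, less where a joint would pass 70% of its speed; a pose out of reach is approached as far as the arm can. A call with a gripper value outside its range is refused whole. The fingers move at their own pace and stop on an object; the grip force is fixed at half the most. Time passes only in rows, so rows that repeat a pose let the fingers close. It gives the time, the measured TCP pose, the force and the opening at its end, in the units of the state.
- robot.get_state(): the state, without advancing time (a new reading comes with each control period).
- robot.capture(name): name is "side" or "top"; returns a dict with "frame" (420x560x3 uint8, red, green, blue), "range_z" (420x560 float32, m along the optical axis (not along the pixel's ray), 0 where there is no reading), "camera_matrix" (3x3 intrinsics, pixels), "R" (3x3) and "t" (3): a world point X has camera coordinates R X + t. Camera axes: x right, y down, z forward; pixel columns grow to the right and rows downward; lengths in m; the calibration is good to about 2 mm. A picture is of the moment at which its call begins.
- robot.close_job(): hands the job in, once; it reports no verdict.
The state is a dict: "time_s": time; "joints": joint angles; "qd": joint speeds; "effort": joint torques, N m; "tcp_pos": TCP position; "tcp_rot": TCP orientation; "wrist_force": force on the tool from outside, world axes, zero at the start; "ft_torque": the same for the moment, N m; "gripper_width": finger opening in m.
Only numpy, scipy, OpenCV 4.12 (cv2) and the standard library are available. Lean on these libraries where they do the work, as an engineer would, in place of code of your own. Each camera call takes 0.05 s, during which the arm holds its last target.

TASK

Hang the flat steel spanner that lies on the bench plate by its eye on the hook of the taller stand. Then take the scraper and, with its block, push the three loose chips off the plate into the tray along the plate's front edge (never touch the chips with the fingers), and hang the scraper by its eye on the hook of the shorter stand. Both tools should hang down freely and still; leave the other things on the bench where they are.

Things in the scene. Friction and masses are not known exactly. Their poses are not given: they have to be found in the camera images.
- spanner_mid (a point): middle of the flat open-ended steel spanner, half-way up its thickness: all steel, 8 mm thick, 175 mm long, shank 20 mm wide, 0.16 kg nominal. Own x runs along it from the eye to the open jaw, z is up as it lies. The jaw end is 40 mm wide and ends 85 mm from here along +x; pick it by the shank within 30 mm of here
- spanner_eye (a point): centre of the spanner's eye, 65 mm from spanner_mid along -x: a ring 50 mm outside, 34 mm hole, 8 mm thick; axes as spanner_mid
- scraper_mid (a point): grip point in the wooden handle of the scraper, close to its centre of mass, 9 mm above its flat underside: handle 22 mm wide, 18 mm thick, from 54 mm behind to 46 mm ahead of here. Own x runs from the eye to the block, z up as it lies. At the front is a cross-wise steel block 110 mm wide (along y), 24 mm high, 22 mm thick, whose pushing face is 67 mm from here along +x. The undersides of block, handle and eye lie in one plane. 167 mm long, 0.22 kg nominal
- scraper_eye (a point): centre of the scraper's eye, 75 mm from scraper_mid along -x and 5 mm lower: a steel ring 50 mm outside, 34 mm hole, 8 mm thick; axes as scraper_mid
- bench_plate: fixed steel plate 150 (x) x 140 (y) mm, top 20 mm above the bench; origin under its centre, x away from the robot, z up. Along its front edge (own x from -75 to -140 mm) lies a chip tray, 160 mm wide, floor 3 mm and rim 18 mm above the bench, with no wall toward the plate
- tall_stand: fixed hook stand, the taller of the two: round steel foot 76 mm across, upright rod of 14 mm, one L-shaped hook of 10 mm round bar. Origin: centre of the foot's underside, z up. The hook bar leaves the upright level at height 300 mm (bar axis) and runs 55 mm along the stand's own -x, where it turns straight up for 30 mm (rounded tip, top at 335 mm). Own -x points roughly toward the robot's side of the bench. The two stands may stand left or right.
- short_stand: fixed hook stand, the shorter of the two: round steel foot 76 mm across, upright rod of 14 mm, one L-shaped hook of 10 mm round bar. Origin: centre of the foot's underside, z up. The hook bar leaves the upright level at height 240 mm (bar axis) and runs 55 mm along the stand's own -x, where it turns straight up for 30 mm (rounded tip, top at 275 mm). Own -x points roughly toward the robot's side of the bench. The two stands may stand left or right.
- chip_1: loose grey stone chip on the plate, 20 mm across, 9 mm high, 15 g; origin under its centre
- chip_2: loose grey stone chip on the plate, 20 mm across, 9 mm high, 15 g; origin under its centre
- chip_3: loose grey stone chip on the plate, 20 mm across, 9 mm high, 15 g; origin under its centre
- paste_tin: round tin with yellow lid, 60 mm across, 24 mm high, a loose bystander to be left alone; origin under its centre
- clipper_grey: grey hair clipper, 174 x 46 x 38 mm, a loose bystander to be left alone; origin under its centre
- dressing_stick: grey-green square stick, 130 x 22 x 22 mm, a loose bystander to be left alone; origin under its centre

How it is judged:
By the outcome, as a careful person would: the job done as asked, in the order asked, and still so for the second after the job is handed in, with the robot touching nothing.
It also fails if it takes over 72 s, if anything falls off the work surface, if the arm or the gripper's body presses on something with over 40 N, if the wrist force passes 120 N, or if a joint passes its speed limit or range.

## Working session

There is one attempt and no reset: what is moved stays moved. The work goes in short steps, Python scripts to look and compute and a tool call to move; the robot and the scene stay as the last step left them, time stands still between calls to the robot, and variables do not carry over. Pictures are saved under pics/ and viewed, and the job is handed in when it is done.

Besides the shell and the picture viewer there is one more tool, called after "Emit:" as name([rows], argument=value, ...), one row to a line, values as JSON. servo_tool: Moves the arm, as the interface text tells. Its arguments: {"type":"object","properties":{"series":{"type":"array","items":{"type":"array"}}},"required":["series"]}

```bash
mkdir -p pics; cat > h.py <<'E'
import numpy as np, cv2
from bench import robot
from scipy.spatial.transform import Rotation as Ro
def cap(n,tag):
    c=robot.capture(n); cv2.imwrite(f'pics/{tag}.png',c['frame'][:,:,::-1]); np.savez(f'{tag}.npz',**c); return c
def cloud(c):
    K=np.array(c['camera_matrix']);z=c['range_z'];v,u=np.mgrid[0:420,0:560]
    P=np.stack([(u-K[0,2])*z/K[0,0],(v-K[1,2])*z/K[1,1],z],-1)
    W=(P-np.array(c['t']))@np.array(c['R']); W[z<=0]=np.nan
    return W
def proj(c,X):
    p=np.array(c['R'])@np.array(X)+np.array(c['t']);q=np.array(c['camera_matrix'])@p;return q[:2]/q[2]
E
python3 - <<'E'
from h import *
s=robot.get_state();print({k:np.round(v,3) for k,v in s.items()})
for n in('side','top'):
    c=cap(n,n+'0');print(n,c['camera_matrix'],c['R'],c['t'], -np.array(c['R']).T@c['t'])
E
```

```text
{'time_s': np.float64(0.0), 'joints': array([ 1.168,  0.616, -0.013,  1.425,  0.008,  1.103, -0.04 ]), 'qd': array([ 0.002, -0.002, -0.001,  0.   ,  0.001,  0.004, -0.   ]), 'effort': array([-0.0000e+00, -4.5894e+01,  2.0900e-01, -1.6574e+01, -6.1000e-02,
        2.1000e-02,  0.0000e+00]), 'tcp_pos': array([ 0.239, -0.604,  0.217]), 'tcp_rot': array([-3.084e+00, -5.880e-01,  1.000e-03]), 'wrist_force': array([0.674, 0.507, 0.758]), 'ft_torque': array([ 0.012, -0.048,  0.006]), 'gripper_width': np.float64(0.093)}
side [[474.86849184   0.         279.46312124]
 [  0.         474.86849184 219.21250755]
 [  0.           0.           1.        ]] [[ 0.97448969 -0.22400471  0.01384714]
 [-0.17462981 -0.79555733 -0.58016632]
 [ 0.14097618  0.56294797 -0.81438032]] [-0.5737019   0.0984709   1.26856485] [ 0.39742511 -0.76430869  1.09816787]
top [[437.62115242   0.         272.54253375]
 [  0.         437.62115242 206.31885093]
 [  0.           0.           1.        ]] [[ 0.02574454 -0.9996163  -0.01022071]
 [-0.9903585  -0.02411133 -0.13641368]
 [ 0.13611491  0.01363407 -0.99059924]] [-0.0093927   0.5729845   1.18033948] [ 0.40704008 -0.01166651  1.24731031]
```

View pics/top0.png

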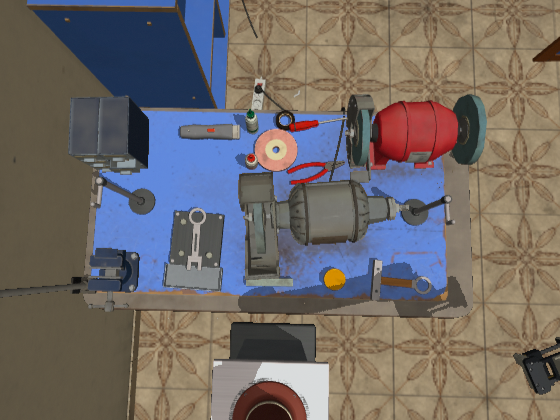

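View pics/side0.png

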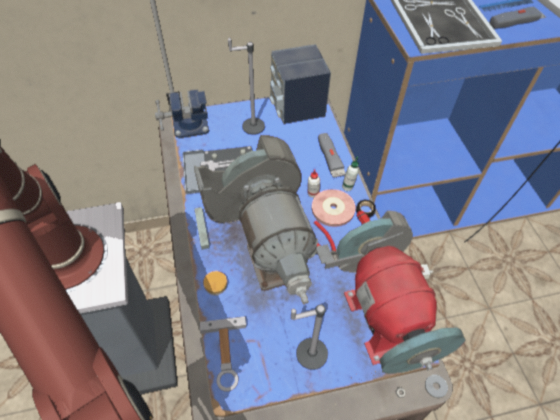

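```bash
python3 - <<'E'
from h import *
t=dict(np.load('top0.npz'));s=dict(np.load('side0.npz'))
W=cloud(t);S=cloud(s)
def show(n,px,C):
    for u,v in px: print(n,(u,v),np.round(C[v,u],3))
show('top',[(142,203),(97,181),(120,190),(413,212),(449,203),(449,221),(448,197),(430,207),(197,215),(197,208),(194,260),(195,240),(175,215),(220,215),(172,258),(220,258),(376,280),(400,282),(422,284),(334,279),(268,230),(325,210),(260,200),(270,282),(110,270),(110,120),(200,131),(255,185)],W)
show('side',[(250,46),(230,44),(254,126),(322,308),(294,314),(312,350),(225,345),(227,380),(222,325),(290,285),(270,160)],S)
def zoom(im,x0,y0,x1,y1,f,n): cv2.imwrite(n,cv2.resize(im[y0:y1,x0:x1,::-1],None,fx=f,fy=f,interpolation=cv2.INTER_CUBIC))
zoom(t['frame'],80,170,240,300,5,'pics/z1.png'); zoom(t['frame'],310,180,470,310,5,'pics/z2.png'); zoom(s['frame'],150,30,310,160,5,'pics/z3.png')
# height map
H=W[...,2]; h=np.clip(np.nan_to_num(H)*255/0.45,0,255).astype(np.uint8); cv2.imwrite('pics/hm.png',cv2.applyColorMap(h,cv2.COLORMAP_JET))
E
```

```text
top (142, 203) [0.576 0.377 0.02 ]
top (97, 181) [0.583 0.387 0.309]
top (120, 190) [0.583 0.377 0.195]
top (413, 212) [ 0.569 -0.39   0.023]
top (449, 203) [ 0.604 -0.509 -0.023]
top (449, 221) [ 0.519 -0.398  0.259]
top (448, 197) [ 0.576 -0.401  0.25 ]
top (430, 207) [ 0.566 -0.395  0.146]
top (197, 215) [0.546 0.218 0.019]
top (197, 208) [0.564 0.217 0.029]
top (194, 260) [0.419 0.219 0.029]
top (195, 240) [0.475 0.219 0.026]
top (175, 215) [0.544 0.281 0.018]
top (220, 215) [0.548 0.153 0.018]
top (172, 258) [0.423 0.282 0.019]
top (220, 258) [0.427 0.15  0.002]
top (376, 280) [ 0.378 -0.284  0.025]
top (400, 282) [ 0.374 -0.352  0.018]
top (422, 284) [ 0.369 -0.419 -0.003]
top (334, 279) [ 0.377 -0.17   0.022]
top (268, 230) [0.506 0.016 0.051]
top (325, 210) [ 0.542 -0.121  0.223]
top (260, 200) [0.557 0.031 0.259]
top (270, 282) [0.364 0.007 0.021]
top (110, 270) [0.386 0.435 0.067]
top (110, 120) [0.765 0.422 0.18 ]
top (200, 131) [0.788 0.22  0.031]
top (255, 185) [0.594 0.044 0.243]
side (250, 46) [0.586 0.369 0.309]
side (230, 44) [0.532 0.377 0.317]
side (254, 126) [0.588 0.367 0.013]
side (322, 308) [ 0.578 -0.401  0.249]
side (294, 314) [ 0.519 -0.409  0.266]
side (312, 350) [ 0.571 -0.408  0.043]
side (225, 345) [ 0.378 -0.343  0.016]
side (227, 380) [ 0.369 -0.42   0.002]
side (222, 325) [ 0.379 -0.295  0.023]
side (290, 285) [ 0.541 -0.299  0.169]
side (270, 160) [ 0.562 -0.001  0.248]
```

View pics/z1.png

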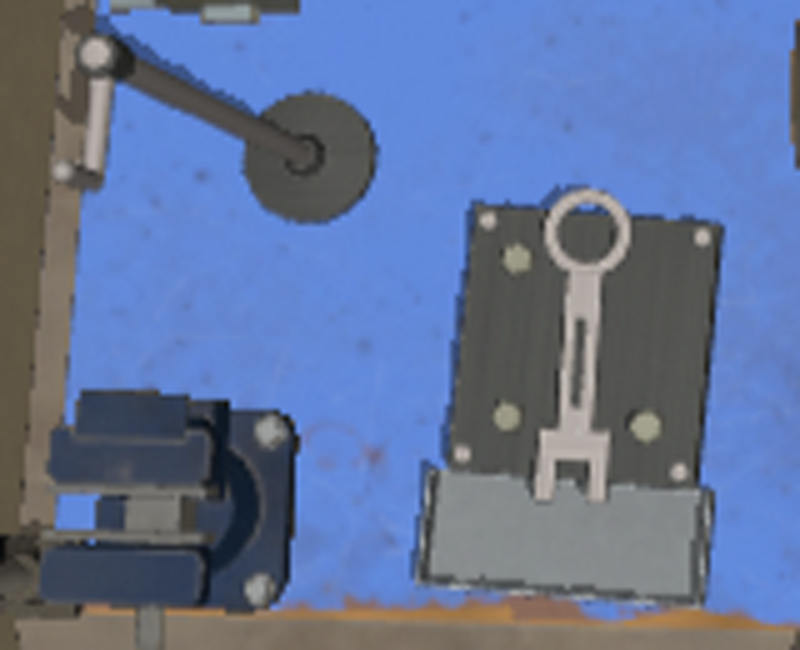

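View pics/z2.png

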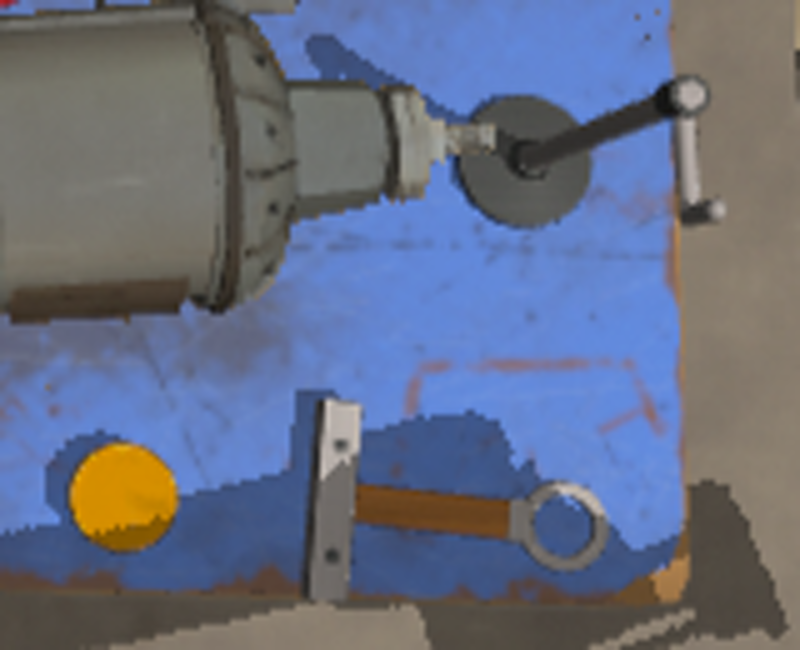

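View pics/z3.png

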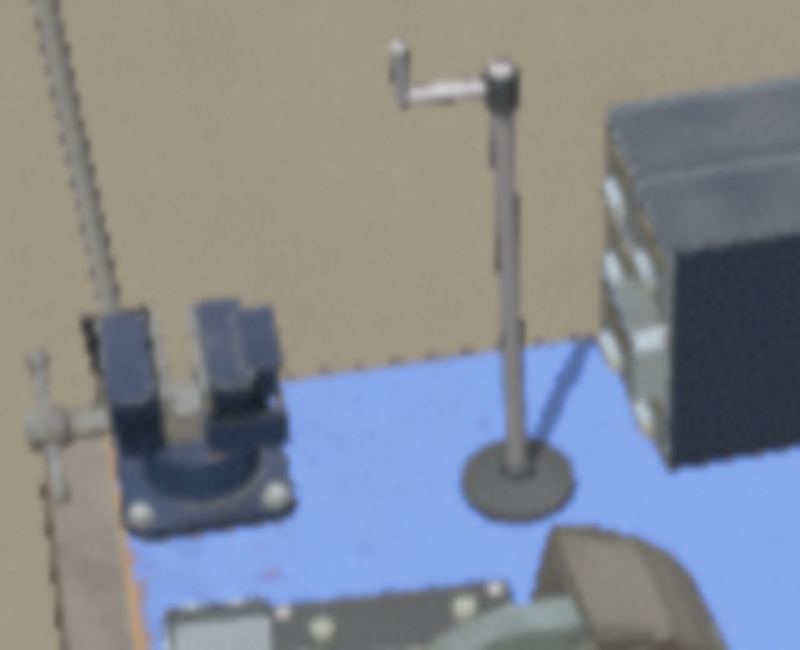

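View pics/hm.png

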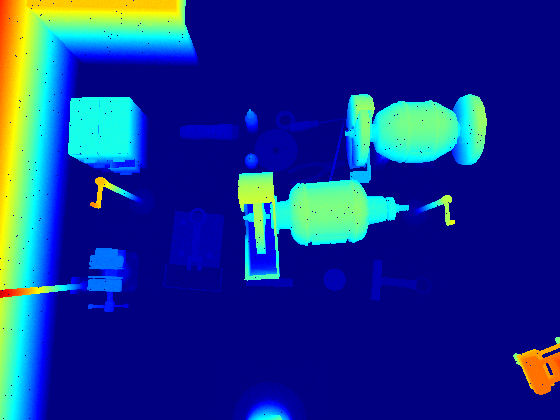

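```bash
python3 - <<'E'
from h import *
t=dict(np.load('top0.npz'));W=cloud(t)
K,R,T=[np.array(t[k]) for k in('camera_matrix','R','t')]
cam=-R.T@T
def atz(u,v,z):
    d=R.T@np.linalg.inv(K)@[u,v,1]; return cam+d*(z-cam[2])/d[2]
z1=lambda u,v:(80+u/5-.4,170+v/5-.4); z2=lambda u,v:(310+u/5-.4,180+v/5-.4)
for n,f,u,v,z in [('eye',z1,588,232,.028),('jawend',z1,572,500,.028),('jawL',z1,541,434,.028),('jawR',z1,608,434,.028),('shank1',z1,583,290,.028),('shank2',z1,576,415,.028),
 ('chip1',z1,516,258,.029),('chip2',z1,507,417,.029),('chip3',z1,645,426,.029),('pTL',z1,473,204,.02),('pTR',z1,722,224,.02),('pBR',z1,697,487,.02),('tBL',z1,418,585,.018),('tBR',z1,705,603,.018),
 ('tallfoot',z1,311,157,.012),('talltop',z1,100,55,.31),('talltip',z1,64,171,.335),('tallcorner',z1,93,175,.300),
 ('shfoot',z2,523,160,.012),('shtop',z2,688,94,.25),('shtip',z2,713,209,.275),('shcorner',z2,690,213,.24),
 ('scr eye',z2,564,527,.008),('hfront',z2,358,504,.018),('hback',z2,510,520,.018),('blkTL',z2,323,400,.024),('blkTR',z2,361,402,.024),('blkBL',z2,309,598,.024),('blkBR',z2,348,600,.024),('tin',z2,124,497,.024)]:
    print(n,np.round(atz(*f(u,v),z),4))
# side cross-check of hooks
s=dict(np.load('side0.npz'));S=cloud(s);M=S[...,2]
for nm,x0,x1,y0,y1,zr in [('tall',.45,.65,.3,.45,(.28,.36)),('short',.45,.65,-.5,-.33,(.225,.3))]:
  for n,C in(('top',W),('side',S)):
    m=(C[...,0]>x0)&(C[...,0]<x1)&(C[...,1]>y0)&(C[...,1]<y1)&(C[...,2]>zr[0])&(C[...,2]<zr[1])
    Q=C[m];print(nm,n,len(Q));o=np.argsort(Q[:,0]);Q=Q[o]
    for a in range(0,len(Q),max(1,len(Q)//10)): print('  ',np.round(Q[a:a+max(1,len(Q)//10)].mean(0),4))
print('mach max z in region', [ (a,np.nanmax(W[...,2][(W[...,0]>.3)&(W[...,0]<.75)&(W[...,1]>a)&(W[...,1]<a+.05)])) for a in np.arange(-.4,.15,.05)])
E
```

```text
eye [0.542 0.216 0.028]
jawend [0.3929 0.2175 0.028 ]
jawL [0.4286 0.2366 0.028 ]
jawR [0.4296 0.1993 0.028 ]
shank1 [0.5093 0.2172 0.028 ]
shank2 [0.4396 0.2176 0.028 ]
chip1 [0.5262 0.2555 0.029 ]
chip2 [0.4375 0.2558 0.029 ]
chip3 [0.4345 0.1788 0.029 ]
pTL [0.5572 0.2836 0.02  ]
pTR [0.5493 0.1418 0.02  ]
pBR [0.4017 0.1497 0.02  ]
tBL [0.3439 0.3026 0.018 ]
tBR [0.3383 0.1429 0.018 ]
tallfoot [0.583 0.38  0.012]
talltop [0.5834 0.3811 0.31  ]
talltip [0.5285 0.382  0.335 ]
tallcorner [0.5317 0.3841 0.3   ]
shfoot [ 0.5714 -0.3966  0.012 ]
shtop [ 0.5722 -0.3985  0.25  ]
shtip [ 0.5165 -0.3984  0.275 ]
shcorner [ 0.5184 -0.4017  0.24  ]
scr eye [ 0.3667 -0.4168  0.008 ]
hfront [ 0.3766 -0.3003  0.018 ]
hback [ 0.3701 -0.3839  0.018 ]
blkTL [ 0.4331 -0.2801  0.024 ]
blkTR [ 0.4325 -0.301   0.024 ]
blkBL [ 0.3253 -0.2718  0.024 ]
blkBR [ 0.3248 -0.2931  0.024 ]
tin [ 0.3772 -0.1704  0.024 ]
tall top 229
   [0.5257 0.3823 0.3203]
   [0.5298 0.3816 0.3218]
   [0.5367 0.3832 0.3075]
   [0.5471 0.3825 0.303 ]
   [0.5567 0.3825 0.304 ]
   [0.5671 0.3818 0.3029]
   [0.5752 0.3806 0.3032]
[... 1133 characters left out ...]
050131429)), (np.float64(-0.35000000000000003), np.float64(0.22721894187229127)), (np.float64(-0.30000000000000004), np.float64(0.2191245175250855)), (np.float64(-0.25000000000000006), np.float64(0.23363404152021974)), (np.float64(-0.20000000000000007), np.float64(0.23900823163002977)), (np.float64(-0.15000000000000008), np.float64(0.22934615815735393)), (np.float64(-0.10000000000000009), np.float64(0.2358425665549278)), (np.float64(-0.0500000000000001), np.float64(0.2592006555956134)), (np.float64(-1.1102230246251565e-16), np.float64(0.26209219819461704)), (np.float64(0.04999999999999988), np.float64(0.26429955984987563)), (np.float64(0.09999999999999987), np.float64(0.023844858630200968))]
```

```bash
cat >> h.py <<'E'
import json
from scipy.spatial.transform import Slerp
def RT(yaw,tilt=0):
    """tool x at yaw (deg) when pointing down; then tilt about tool y by -tilt"""
    y=np.radians(yaw);c,s=np.cos(y),np.sin(y)
    return Ro.from_matrix(np.array([[c,s,0],[s,-c,0],[0,0,-1.]]))*Ro.from_rotvec([0,-np.radians(tilt),0])
def st():
    s=robot.get_state();return np.array(s['tcp_pos']),Ro.from_rotvec(s['tcp_rot']),s
def plan(wps,n_extra=0,vmax=.055,wmax=9.,rnd=4):
    """wps: list of (pos,Rot,jaw[,vmax]) ; prints rows"""
    p0,R0,s=st();p,R=p0,R0;rows=[]
    for w in wps:
        P,Q,j=np.array(w[0]),w[1],w[2];v=w[3] if len(w)>3 else vmax
        ang=np.degrees((R.inv()*Q).magnitude());n=max(1,int(np.ceil(max(np.linalg.norm(P-p)/v,ang/wmax))))
        rel=(R.inv()*Q).as_rotvec()
        for k in range(1,n+1):
            f=k/n;pp=p+f*(P-p);RR=R*Ro.from_rotvec(rel*f)
            rows.append([[round(float(x),rnd) for x in R0.inv().apply(pp-p0)],[round(float(x),1) for x in np.degrees((R0.inv()*RR).as_rotvec())],j])
        p,R=P,Q
    rows+= [rows[-1]]*n_extra
    print(len(rows),'rows');print(json.dumps(rows).replace(' ',''))
def rep():
    p,R,s=st();M=R.as_matrix()
    print('t',round(s['time_s'],2),'tcp',np.round(p,4),'yaw x',round(float(np.degrees(np.arctan2(M[1,0],M[0,0]))),1),'z',np.round(M[:,2],3),'y',np.round(M[:,1],3),'q',np.round(s['joints'],3),'F',np.round(s['wrist_force'],1),'M',np.round(s['ft_torque'],2),'w',round(s['gripper_width'],4))
E
python3 - <<'E'
from h import *
rep()
plan([((.40,-.30,.40),RT(75),.04),((.47,.0,.38),RT(130),.04),((.477,.2167,.16),RT(179.5),.04)],1)
E
```

```text
t 0.1 tcp [ 0.2389 -0.6038  0.2176] yaw x 21.6 z [-0.001  0.002 -1.   ] y [ 0.368 -0.93  -0.002] q [ 1.167  0.616 -0.013  1.425  0.008  1.103 -0.04 ] F [ 0.1 -0.1 -0.7] M [-0.01 -0.02 -0.02] w 0.0929
22 rows
[[[0.0327,-0.0279,-0.0227],[-0.0,-0.0,-6.7],0.04],[[0.0654,-0.0559,-0.0455],[-0.0,-0.0,-13.4],0.04],[[0.0981,-0.0838,-0.0682],[-0.0,-0.0,-20.0],0.04],[[0.1308,-0.1118,-0.0909],[-0.1,-0.0,-26.7],0.04],[[0.1635,-0.1397,-0.1137],[-0.1,-0.0,-33.4],0.04],[[0.1962,-0.1677,-0.1364],[-0.1,-0.0,-40.1],0.04],[[0.2289,-0.1956,-0.1592],[-0.1,-0.1,-46.7],0.04],[[0.2616,-0.2236,-0.1819],[-0.1,-0.1,-53.4],0.04],[[0.2866,-0.2597,-0.179],[-0.1,-0.1,-61.3],0.04],[[0.3117,-0.2959,-0.176],[-0.1,-0.1,-69.1],0.04],[[0.3368,-0.3321,-0.1731],[-0.1,-0.1,-77.0],0.04],[[0.3619,-0.3682,-0.1701],[-0.1,-0.1,-84.8],0.04],[[0.3869,-0.4044,-0.1672],[-0.1,-0.1,-92.7],0.04],[[0.412,-0.4405,-0.1643],[-0.1,-0.1,-100.5],0.04],[[0.4371,-0.4767,-0.1613],[-0.1,-0.1,-108.4],0.04],[[0.4514,-0.5098,-0.1246],[-0.1,-0.1,-116.7],0.04],[[0.4658,-0.5428,-0.0878],[-0.1,-0.1,-124.9],0.04],[[0.4802,-0.5759,-0.0511],[-0.1,-0.1,-133.2],0.04],[[0.4946,-0.609,-0.0144],[-0.1,-0.2,-141.4],0.04],[[0.509,-0.642,0.0224],[-0.0,-0.2,-149.7],0.04],[[0.5233,-0.6751,0.0591],[-0.0,-0.2,-157.9],0.04],[[0.5233,-0.6751,0.0591],[-0.0,-0.2,-157.9],0.04]]
```

Emit:
servo_tool([
  [[0.033, -0.028, -0.023], [0, 0, -6.7], 0.04],
  [[0.065, -0.056, -0.046], [0, 0, -13.4], 0.04],
  [[0.098, -0.084, -0.068], [0, 0, -20], 0.04],
  [[0.131, -0.112, -0.091], [0, 0, -26.7], 0.04],
  [[0.164, -0.14, -0.114], [0, 0, -33.4], 0.04],
  [[0.196, -0.168, -0.136], [0, 0, -40], 0.04],
  [[0.229, -0.196, -0.159], [0, 0, -46.7], 0.04],
  [[0.262, -0.224, -0.182], [0, 0, -53.4], 0.04],
  [[0.287, -0.26, -0.179], [0, 0, -61.3], 0.04],
  [[0.312, -0.296, -0.176], [0, 0, -69], 0.04],
  [[0.337, -0.332, -0.173], [0, 0, -77], 0.04],
  [[0.362, -0.368, -0.17], [0, 0, -84.8], 0.04],
  [[0.387, -0.404, -0.167], [0, 0, -92.7], 0.04],
  [[0.412, -0.44, -0.164], [0, 0, -100.5], 0.04],
  [[0.437, -0.477, -0.161], [0, 0, -108.4], 0.04],
  [[0.466, -0.543, -0.161], [0, 0, -119], 0.04],
  [[0.495, -0.609, -0.161], [0, 0, -129.5], 0.04],
  [[0.523, -0.675, -0.161], [0, 0, -140], 0.04],
  [[0.523, -0.675, -0.15], [0, 0, -150], 0.04],
  [[0.523, -0.675, -0.12], [0, 0, -157.9], 0.04],
])

```text
time_s: 2.6
tcp_pos: [0.4762, 0.22, 0.3394]
tcp_rot: [-0.003, 3.141, 0.008]
wrist_force: [-0.1, -1.0, -0.2]
gripper_width: 0.0402
```

```bash
python3 - <<'E'
from h import *
rep()
plan([((.477,.2167,.10),RT(179.5),.04)],1)
plan([((.477,.2167,.10),RT(179.5),.04),((.477,.2167,.023),RT(179.5),.04,.02)],1)
E
```

```text
t 2.6 tcp [0.4762 0.22   0.3394] yaw x -179.9 z [ 0.001  0.005 -1.   ] y [-0.002  1.     0.005] q [ 0.118  0.428 -0.897  1.567  0.339  1.308  0.75 ] F [-0.1 -1.  -0.2] M [ 0.01 -0.15 -0.04] w 0.0402
6 rows
[[[-0.0001,-0.0009,0.0479],[0.1,0.0,0.1],0.04],[[-0.0002,-0.0018,0.0958],[0.1,0.0,0.2],0.04],[[-0.0003,-0.0028,0.1436],[0.2,0.0,0.4],0.04],[[-0.0004,-0.0037,0.1915],[0.2,0.0,0.5],0.04],[[-0.0005,-0.0046,0.2394],[0.3,0.0,0.6],0.04],[[-0.0005,-0.0046,0.2394],[0.3,0.0,0.6],0.04]]
10 rows
[[[-0.0001,-0.0009,0.0479],[0.1,0.0,0.1],0.04],[[-0.0002,-0.0018,0.0958],[0.1,0.0,0.2],0.04],[[-0.0003,-0.0028,0.1436],[0.2,0.0,0.4],0.04],[[-0.0004,-0.0037,0.1915],[0.2,0.0,0.5],0.04],[[-0.0005,-0.0046,0.2394],[0.3,0.0,0.6],0.04],[[-0.0005,-0.0047,0.2587],[0.3,0.0,0.6],0.04],[[-0.0005,-0.0048,0.2779],[0.3,0.0,0.6],0.04],[[-0.0005,-0.0049,0.2972],[0.3,0.0,0.6],0.04],[[-0.0005,-0.005,0.3164],[0.3,0.0,0.6],0.04],[[-0.0005,-0.005,0.3164],[0.3,0.0,0.6],0.04]]
```

Emit:
servo_tool([
  [[0, -0.001, 0.048], [0, 0, 0], 0.04],
  [[0, -0.002, 0.096], [0, 0, 0.2], 0.04],
  [[0, -0.003, 0.144], [0.2, 0, 0.4], 0.04],
  [[0, -0.003, 0.192], [0.3, 0, 0.6], 0.04],
  [[0, -0.003, 0.24], [0.3, 0, 0.6], 0.04],
  [[0, -0.003, 0.265], [0.3, 0, 0.6], 0.04],
  [[0, -0.003, 0.265], [0.3, 0, 0.6], 0.04],
])

```text
time_s: 3.48
tcp_pos: [0.4751, 0.2174, 0.0725]
tcp_rot: [-0.013, -3.138, 0.003]
wrist_force: [0.3, -0.6, 0.1]
gripper_width: 0.0398
```

```bash
python3 - <<'E'
from h import *
rep()
for n in('top','side'):
    c=cap(n,n+'1')
t=np.load('top1.npz')['frame'];s=np.load('side1.npz')['frame']
a=cv2.resize(t[170:300,120:260,::-1],None,fx=4,fy=4,interpolation=cv2.INTER_CUBIC);cv2.imwrite('pics/z4.png',a)
cv2.imwrite('pics/z5.png',cv2.resize(s[110:230,130:310,::-1],None,fx=4,fy=4,interpolation=cv2.INTER_CUBIC))
E
```

```text
t 3.48 tcp [0.4751 0.2174 0.0725] yaw x 179.5 z [-0.004 -0.002 -1.   ] y [ 0.008  1.    -0.002] q [-0.041  0.713 -0.676  1.93   0.655  0.736  0.457] F [ 0.3 -0.6  0.1] M [ 0.04 -0.15  0.  ] w 0.0398
```

View pics/z4.png

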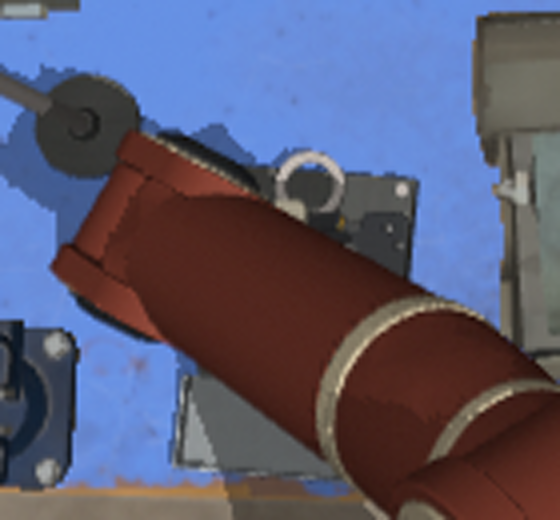

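View pics/z5.png

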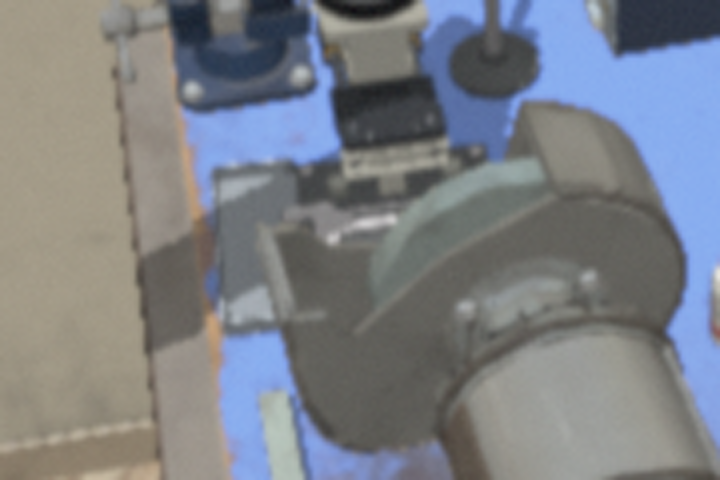

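Emit:
servo_tool([
  [[-0.001, -0.001, 0.02], [0, 0, 0], 0.04],
  [[-0.002, -0.001, 0.036], [-0.2, 0.2, 0], 0.04],
  [[-0.002, -0.001, 0.046], [-0.2, 0.2, 0], 0.04],
  [[-0.002, -0.001, 0.05], [-0.2, 0.2, 0], 0.04],
  [[-0.002, -0.001, 0.05], [-0.2, 0.2, 0], 0.04],
])

```text
time_s: 4.2
tcp_pos: [0.4789, 0.2181, 0.025]
tcp_rot: [-0.013, -3.139, -0.007]
wrist_force: [-1.3, 0.1, 0.4]
gripper_width: 0.0401
```

```bash
python3 - <<'E'
from h import *
rep()
for n in('top','side'):
    c=cap(n,n+'2')
s=np.load('side2.npz')['frame']
cv2.imwrite('pics/z6.png',cv2.resize(s[130:210,170:270,::-1],None,fx=7,fy=7,interpolation=cv2.INTER_CUBIC))
rep()
E
```

```text
t 4.2 tcp [0.4789 0.2181 0.025 ] yaw x 179.5 z [-0.002  0.004 -1.   ] y [0.008 1.    0.004] q [-0.08   0.783 -0.609  1.952  0.733  0.638  0.397] F [-1.3  0.1  0.4] M [ 0.04 -0.13  0.  ] w 0.0401
t 4.3 tcp [0.4791 0.2182 0.0254] yaw x 179.5 z [-0.001  0.005 -1.   ] y [0.008 1.    0.005] q [-0.08   0.783 -0.609  1.952  0.733  0.638  0.397] F [ 0.2 -0.  -0.3] M [ 0.05 -0.16  0.03] w 0.0403
```

View pics/z6.png

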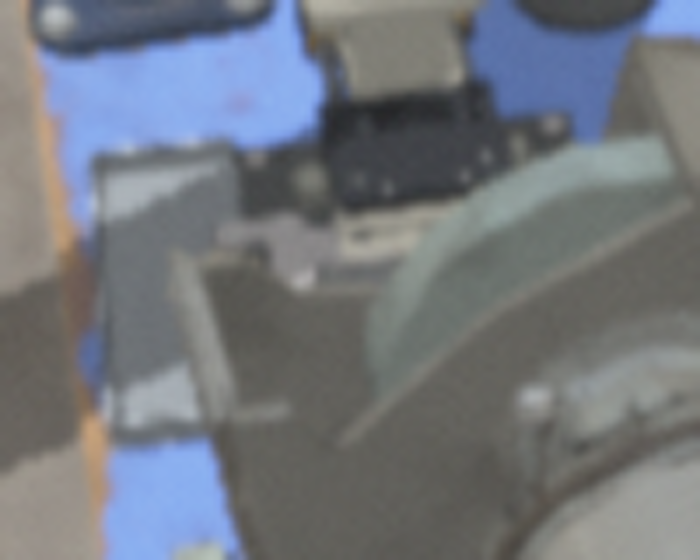

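Emit:
servo_tool([
  [[0, -0.001, 0.002], [0, 0, 0], 0.04],
  [[0, -0.001, 0.0032], [0, 0, 0], 0.04],
  [[0, -0.001, 0.0032], [0, 0, 0], 0.04],
  [[0, -0.001, 0.0032], [0, 0, 0], 0.01],
  [[0, -0.001, 0.0032], [0, 0, 0], 0.01],
  [[0, -0.001, 0.0032], [0, 0, 0], 0.01],
  [[0, -0.001, 0.0032], [0, 0, 0], 0.01],
  [[0, -0.001, 0.0032], [0, 0, 0], 0.01],
])

```text
time_s: 5.3
tcp_pos: [0.4791, 0.2173, 0.0222]
tcp_rot: [-0.013, -3.14, -0.008]
wrist_force: [0.8, -0.2, -1.0]
gripper_width: 0.0197
```

```bash
python3 - <<'E'
from h import *
rep()
E
```

```text
t 5.3 tcp [0.4791 0.2173 0.0222] yaw x 179.5 z [-0.001  0.005 -1.   ] y [0.008 1.    0.005] q [-0.082  0.787 -0.604  1.955  0.739  0.631  0.394] F [ 0.8 -0.2 -1. ] M [ 0.07 -0.19  0.01] w 0.0197
```

```bash
cat > kin.py <<'E'
from h import *
from scipy.optimize import least_squares
D=[([1.167,.616,-.013,1.425,.008,1.103,-.04],[.2389,-.6038,.2176],RT(21.6).as_matrix()),
([.118,.428,-.897,1.567,.339,1.308,.75],[.4762,.22,.3394],Ro.from_rotvec([-.003,3.141,.008]).as_matrix()),
([-.041,.713,-.676,1.93,.655,.736,.457],[.4751,.2174,.0725],Ro.from_rotvec([-.013,-3.138,.003]).as_matrix()),
([-.082,.787,-.604,1.955,.739,.631,.394],[.4791,.2173,.0222],Ro.from_rotvec([-.013,-3.14,-.008]).as_matrix())]
import itertools
def fk(q,sg,prm):
    a,b,d1,L1,L2,L3,o1,o2,o3=prm
    ax='zyzyzyz';M=Ro.from_euler('z',a);p=np.zeros(3)
    offs=[[0,0,d1],[0,0,0],[0,0,0],[0,0,0],[0,0,0],[0,0,0],[0,0,0]]
    pre={0:[0,0,d1],2:[0,0,L1],3:[o1,0,0],4:[o2,0,L2],6:[o3,0,L3]}
    for i in range(7):
        if i==3:p=p+M.apply([o1,0,0])
        if i==6:p=p+M.apply([o3,0,0])
        M=M*Ro.from_euler(ax[i],sg[i]*q[i])
        if i==0:p=p+M.apply([0,0,d1])
        if i==2:p=p+M.apply([0,0,L1])
        if i==4:p=p+M.apply([o2,0,L2])
        if i==6:p=p+M.apply([0,0,L3])
    return p,M*Ro.from_euler('z',b)
E
python3 - <<'E'
from kin import *
best=[]
for s in itertools.product([1,-1],repeat=4):
    sg=[s[0],1,s[1],1,s[2],1,s[3]]
    def f(prm):
        r=[]
        for q,p,R in D:
            P,M=fk(q,sg,prm);r+=list((P-p)*3)+list((M.as_matrix()-R).ravel())
        return r+list(.02*np.array(prm[6:]))
    for a0 in (0,-2.36,1.57,-1.57,2.3,3.1):
      for b0 in(0,1.57,3.14,-1.57):
        o=least_squares(f,[a0,b0,.3,.45,.45,.3,0,0,0]);best.append((o.cost,sg,np.round(o.x,4)))
best.sort(key=lambda b:b[0])
for b in best[:4]:print(b)
E
```

```text
Still running in the background as job /tmp/bash_jobs.1000/5761c5bb34d3 (pid 726). You'll get a notice when it ends.
```

```bash
cat >> h.py <<'E'
EYE=np.array([-.063,-.001,-.002])
def forEye(eye,R,E=EYE): return np.array(eye)-R.apply(E)
E
python3 - <<'E'
from h import *
p,R,s=st()
plan([(p+[0,0,.02],R,.01,.015),(p+[0,0,.2],R,.01),(forEye([.5285,.381,.39],RT(179,0)),RT(179,0),.01,.045),(forEye([.5285,.381,.39],RT(179,20)),RT(179,20),.01)],1)
E
```

```text
16 rows
[[[0.0,0.0,-0.01],[-0.0,0.0,0.0],0.01],[[0.0,0.0001,-0.02],[-0.0,0.0,0.0],0.01],[[0.0001,0.0003,-0.065],[-0.0,0.0,0.0],0.01],[[0.0002,0.0005,-0.11],[-0.0,0.0,0.0],0.01],[[0.0002,0.0008,-0.155],[-0.0,0.0,0.0],0.01],[[0.0003,0.001,-0.2],[-0.0,0.0,0.0],0.01],[[0.0028,0.0287,-0.2275],[0.0,-0.0,0.1],0.01],[[0.0053,0.0565,-0.255],[0.1,-0.0,0.2],0.01],[[0.0079,0.0842,-0.2825],[0.1,-0.0,0.3],0.01],[[0.0104,0.112,-0.31],[0.2,-0.1,0.3],0.01],[[0.0129,0.1397,-0.3375],[0.2,-0.1,0.4],0.01],[[0.0154,0.1675,-0.3649],[0.3,-0.1,0.5],0.01],[[0.0139,0.1674,-0.3578],[0.3,-6.7,0.5],0.01],[[0.0124,0.1674,-0.3507],[0.3,-13.4,0.5],0.01],[[0.0109,0.1674,-0.3435],[0.4,-20.1,0.5],0.01],[[0.0109,0.1674,-0.3435],[0.4,-20.1,0.5],0.01]]
```

Emit:
servo_tool([
  [[0, 0, -0.01], [0, 0, 0], 0.01],
  [[0, 0, -0.02], [0, 0, 0], 0.01],
  [[0, 0, -0.065], [0, 0, 0], 0.01],
  [[0, 0, -0.11], [0, 0, 0], 0.01],
  [[0, 0, -0.155], [0, 0, 0], 0.01],
  [[0, 0.001, -0.2], [0, 0, 0], 0.01],
  [[0.003, 0.029, -0.228], [0, 0, 0.1], 0.01],
  [[0.005, 0.056, -0.255], [0.1, 0, 0.2], 0.01],
  [[0.008, 0.084, -0.283], [0.1, 0, 0.3], 0.01],
  [[0.01, 0.112, -0.31], [0.2, 0, 0.3], 0.01],
  [[0.013, 0.14, -0.337], [0.2, 0, 0.4], 0.01],
  [[0.015, 0.167, -0.365], [0.3, 0, 0.5], 0.01],
  [[0.014, 0.167, -0.358], [0.3, -6.7, 0.5], 0.01],
  [[0.012, 0.167, -0.351], [0.3, -13.4, 0.5], 0.01],
  [[0.011, 0.167, -0.344], [0.4, -20.1, 0.5], 0.01],
  [[0.011, 0.167, -0.344], [0.4, -20.1, 0.5], 0.01],
])

```text
time_s: 7.3
tcp_pos: [0.4664, 0.3827, 0.3669]
tcp_rot: [0.018, 2.794, -0.008]
wrist_force: [0.3, 0.4, -1.9]
gripper_width: 0.0196
```

```bash
python3 - <<'E'
from kin import *
rep()
s=robot.get_state()
np.save('s3.npy',s,allow_pickle=True)
D.append((s['joints'],s['tcp_pos'],Ro.from_rotvec(s['tcp_rot']).as_matrix()))
sg=-np.array([1,-1,1,-1,1,-1,1])
def fk2(q,prm):
    a,b,d1,L1,L2,L3,o1,o2=prm
    q=np.array(q)*sg
    A=rz(a+q[0])@ry(q[1])@rz(q[2]);p=np.array([0,0,d1])+A@[o1,0,L1]
    A=A@ry(q[3])@rz(q[4]);p=p+A@[0,0,L2]+A@[0,0,0]
    A=A@ry(q[5]);p=p+A@[o2,0,0]
    A=A@rz(q[6]);p=p+A@[0,0,L3]
    return p,A@rz(b)
def f(prm):
    r=[]
    for q,p,R in D:
        P,M=fk2(q,prm)[:2];r+=list((P-p)*3)+list((M-R).ravel())
    return r+list(np.array(prm[6:])*.01)
o=least_squares(f,[-.036,1.535,.3,.547,.371,.364,0,0]);print(o.cost,np.round(o.x,4));print(np.round(np.array([fk2(q,o.x)[0]-p for q,p,R in D]),4))
cap('side','side3');cap('top','top3')
E
```

```text
t 7.3 tcp [0.4664 0.3827 0.3669] yaw x 179.3 z [ 0.34  -0.007 -0.94 ] y [ 0.013  1.    -0.003] q [-0.337  0.399 -0.788  1.547  0.633  1.201  0.292] F [ 0.3  0.4 -1.9] M [0.04 0.29 0.02] w 0.0196
0.00019914946074260542 [-3.1700e-02  1.5398e+00  2.4610e-01  5.5540e-01  3.8110e-01  3.1680e-01
 -1.2200e-02  1.3000e-03]
[[ 0.0014  0.0014 -0.0006]
 [ 0.0017  0.      0.001 ]
 [-0.      0.0008 -0.0003]
 [-0.0002  0.0013 -0.0005]
 [-0.0002 -0.0023  0.0004]]
```

View pics/side3.png

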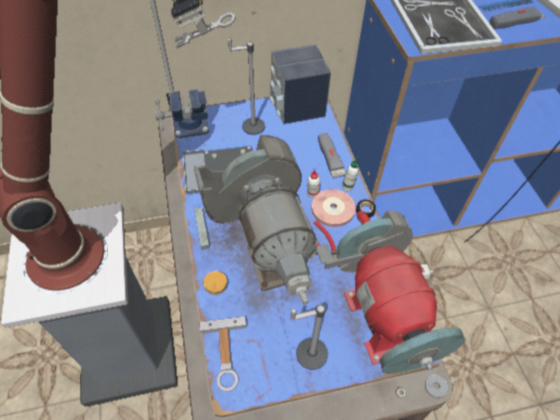

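View pics/top3.png

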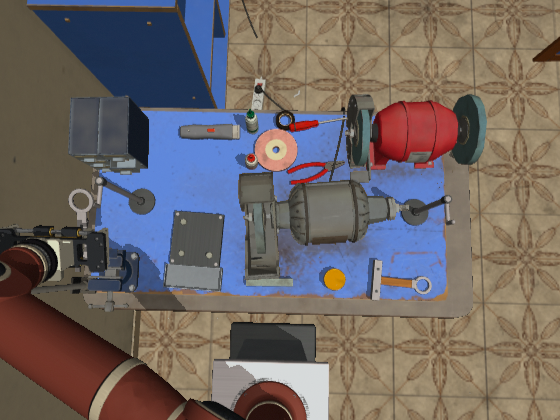

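```bash
cat >> kin.py <<'E'
sg=-np.array([1,-1,1,-1,1,-1,1])
PRM=[-.0317,1.5398,.2461,.5554,.3811,.3168,-.0122,.0013]
LO=np.array([-3.12,-.3,-1.34,.26,-1.36,.01,-2.84]);HI=np.array([3.12,2.06,1.32,2.42,4.5,1.98,2.84])
def fk2(q,prm=PRM):
    a,b,d1,L1,L2,L3,o1,o2=prm
    q=np.array(q)*sg
    A=rz(a+q[0])@ry(q[1])@rz(q[2]);p=np.array([0,0,d1])+A@[o1,0,L1];el=p.copy()
    A=A@ry(q[3])@rz(q[4]);p=p+A@[0,0,L2];A=A@ry(q[5]);wr=p.copy();p=p+A@[o2,0,0]
    A=A@rz(q[6]);p=p+A@[0,0,L3]
    return p,A@rz(b),el,wr
def ik(P,R,q0):
    """nearest solution to q0 within limits"""
    M=R.as_matrix()
    def f(q):
        p,A=fk2(q)[:2];return np.r_[(p-P)*10,(A-M).ravel()*3,(q-q0)*.01]
    o=least_squares(f,np.clip(q0,LO+.02,HI-.02),bounds=(LO,HI),max_nfev=200)
    p,A=fk2(o.x)[:2]
    return o.x,np.linalg.norm(p-P),np.degrees(Ro.from_matrix(A.T@M).magnitude())
E
python3 - <<'E'
from kin import *
t=dict(np.load('top3.npz'));s=dict(np.load('side3.npz'))
p,R,S=st();e=p+R.apply(EYE);print('eye pred',e,'top px',proj(t,e),'side px',proj(s,e))
cv2.imwrite('pics/z7.png',np.hstack([cv2.resize(t['frame'][160:260,40:140,::-1],None,fx=4,fy=4,interpolation=cv2.INTER_CUBIC),cv2.resize(s['frame'][0:100,150:250,::-1],None,fx=4,fy=4,interpolation=cv2.INTER_CUBIC)]))
q=np.array(S['joints'])
for th in(20,30,40,50,60,70,80,90):
    Rt=RT(179,th);P=forEye([.545,.381,.295],Rt);q,ep,er=ik(P,Rt,q);print(th,np.round(P,3),np.round(q,2),round(ep,4),round(er,2))
E
```

```text
eye pred [0.52877801 0.38030271 0.39122237] top px [ 81.42041531 199.66214189] side px [226.48387145  18.54644364]
20 [0.487 0.383 0.272] [-0.36  0.49 -0.73  1.68  0.74  1.    0.17] 0.0 0.0
30 [0.491 0.383 0.262] [-0.46  0.46 -0.65  1.81  0.97  0.9  -0.07] 0.0 0.0
40 [0.498 0.383 0.253] [-0.56  0.46 -0.57  1.92  1.26  0.87 -0.38] 0.0 0.0
50 [0.506 0.383 0.245] [-0.64  0.5  -0.53  2.02  1.55  0.96 -0.7 ] 0.0 0.0
60 [0.515 0.383 0.239] [-0.72  0.58 -0.49  2.1   1.78  1.12 -0.96] 0.0 0.0
70 [0.525 0.382 0.235] [-0.78  0.67 -0.43  2.16  1.94  1.32 -1.15] 0.0 0.0
80 [0.536 0.382 0.233] [-0.84  0.78 -0.36  2.18  2.05  1.53 -1.3 ] 0.0 0.0
90 [0.547 0.382 0.232] [-0.88  0.9  -0.28  2.18  2.12  1.72 -1.42] 0.0 0.0
```

View pics/z7.png

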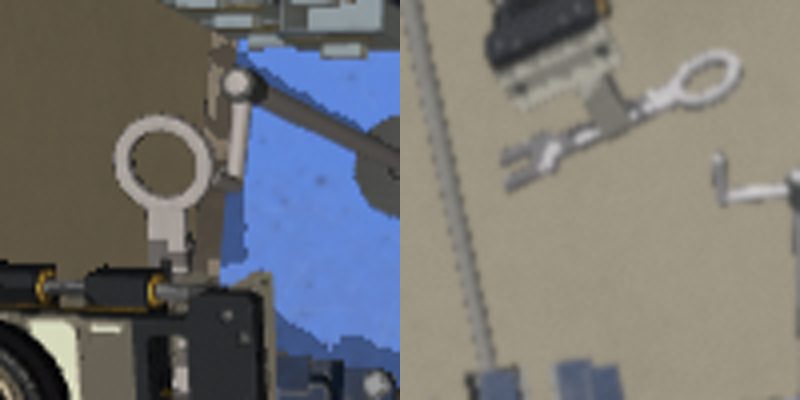

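```bash
python3 - <<'E'
from h import *
R=RT(179,30)
plan([(forEye([.5285,.381,.37],R),R,.01,.03),(forEye([.5285,.381,.318],R),R,.01,.02)],2,wmax=6)
E
```

```text
7 rows
[[[0.0031,0.0003,0.0154],[-0.0,-5.0,-0.0],0.01],[[0.0062,0.0006,0.0308],[-0.0,-10.0,-0.1],0.01],[[0.0121,0.0006,0.0471],[-0.0,-10.0,-0.1],0.01],[[0.0181,0.0006,0.0633],[-0.0,-10.0,-0.1],0.01],[[0.024,0.0006,0.0796],[-0.0,-10.0,-0.1],0.01],[[0.024,0.0006,0.0796],[-0.0,-10.0,-0.1],0.01],[[0.024,0.0006,0.0796],[-0.0,-10.0,-0.1],0.01]]
```

Emit:
servo_tool([
  [[0.003, 0, 0.015], [0, -5, 0], 0.01],
  [[0.006, 0.0005, 0.031], [0, -10, -0.1], 0.01],
  [[0.012, 0.0005, 0.047], [0, -10, -0.1], 0.01],
  [[0.018, 0.0005, 0.063], [0, -10, -0.1], 0.01],
  [[0.024, 0.0005, 0.08], [0, -10, -0.1], 0.01],
  [[0.024, 0.0005, 0.08], [0, -10, -0.1], 0.01],
  [[0.024, 0.0005, 0.08], [0, -10, -0.1], 0.01],
])

```text
time_s: 8.28
tcp_pos: [0.4762, 0.3832, 0.2853]
tcp_rot: [0.025, 2.618, -0.006]
wrist_force: [-0.3, 0.4, -1.1]
gripper_width: 0.0197
```

```bash
python3 - <<'E'
from h import *
rep();p,R,S=st();print('eye',p+R.apply(EYE))
t=cap('top','top4');s=cap('side','side4')
cv2.imwrite('pics/z8.png',np.hstack([cv2.resize(t['frame'][150:250,50:150,::-1],None,fx=4,fy=4,interpolation=cv2.INTER_CUBIC),cv2.resize(s['frame'][10:110,190:290,::-1],None,fx=4,fy=4,interpolation=cv2.INTER_CUBIC)]))
R1=RT(179,60);R2=RT(179,90)
plan([(forEye([.5345,.381,.302],R1),R1,.01),(forEye([.546,.381,.300],R2),R2,.01)],2,wmax=6)
E
```

```text
t 8.28 tcp [0.4762 0.3832 0.2853] yaw x 178.9 z [ 0.5   -0.009 -0.866] y [0.019 1.    0.001] q [-0.453  0.424 -0.68   1.801  0.933  0.956 -0.052] F [-0.3  0.4 -1.1] M [0.1  0.5  0.01] w 0.0197
eye [0.52973948 0.38119691 0.31859499]
13 rows
[[[-0.0011,-0.0001,0.0097],[0.0,-6.0,-0.0],0.01],[[-0.0022,-0.0001,0.0194],[0.0,-12.0,-0.0],0.01],[[-0.0033,-0.0002,0.029],[0.0,-18.0,-0.0],0.01],[[-0.0044,-0.0002,0.0387],[0.0,-24.0,-0.1],0.01],[[-0.0055,-0.0003,0.0484],[0.0,-30.0,-0.1],0.01],[[-0.0109,-0.0002,0.0534],[-0.0,-35.0,-0.1],0.01],[[-0.0164,-0.0002,0.0583],[-0.0,-40.0,-0.1],0.01],[[-0.0218,-0.0002,0.0633],[-0.0,-45.0,-0.1],0.01],[[-0.0273,-0.0001,0.0683],[-0.0,-50.0,-0.1],0.01],[[-0.0327,-0.0001,0.0732],[-0.0,-55.0,-0.1],0.01],[[-0.0382,-0.0001,0.0782],[-0.0,-60.0,-0.1],0.01],[[-0.0382,-0.0001,0.0782],[-0.0,-60.0,-0.1],0.01],[[-0.0382,-0.0001,0.0782],[-0.0,-60.0,-0.1],0.01]]
```

View pics/z8.png

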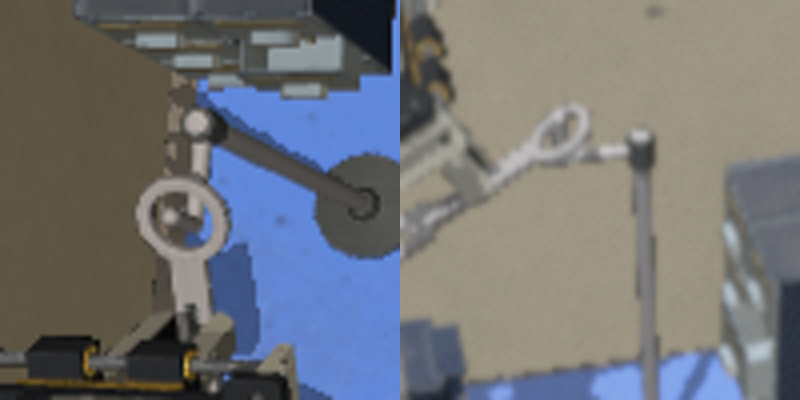

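```bash
python3 - <<'E'
from h import *
w=[]
for th,x,z in[(40,.5305,.313),(50,.5325,.307),(60,.535,.302),(70,.539,.301),(80,.543,.3005),(90,.547,.300)]:
    R=RT(179,th);w.append((forEye([x,.381,z],R),R,.01))
plan(w,2,wmax=6)
E
```

```text
14 rows
[[[0.0003,-0.0002,0.0083],[0.0,-5.0,-0.0],0.01],[[0.0006,-0.0004,0.0165],[0.0,-10.0,-0.1],0.01],[[-0.0003,-0.0003,0.0249],[0.0,-15.0,-0.1],0.01],[[-0.0013,-0.0003,0.0332],[0.0,-20.0,-0.1],0.01],[[-0.0036,-0.0003,0.0409],[0.0,-25.0,-0.1],0.01],[[-0.0059,-0.0003,0.0486],[0.0,-30.0,-0.1],0.01],[[-0.0107,-0.0002,0.0545],[-0.0,-35.0,-0.1],0.01],[[-0.0154,-0.0002,0.0603],[-0.0,-40.0,-0.1],0.01],[[-0.021,-0.0002,0.0653],[-0.0,-45.0,-0.1],0.01],[[-0.0267,-0.0001,0.0703],[-0.0,-50.0,-0.1],0.01],[[-0.0329,-0.0001,0.0745],[-0.0,-55.0,-0.1],0.01],[[-0.0391,-0.0,0.0787],[-0.0,-60.0,-0.1],0.01],[[-0.0391,-0.0,0.0787],[-0.0,-60.0,-0.1],0.01],[[-0.0391,-0.0,0.0787],[-0.0,-60.0,-0.1],0.01]]
```

Emit:
servo_tool([
  [[0, 0, 0.008], [0, -5, 0], 0.01],
  [[0.0005, 0, 0.0165], [0, -10, 0], 0.01],
  [[0, 0, 0.025], [0, -15, 0], 0.01],
  [[-0.001, 0, 0.033], [0, -20, 0], 0.01],
  [[-0.0035, 0, 0.041], [0, -25, 0], 0.01],
  [[-0.006, 0, 0.0485], [0, -30, 0], 0.01],
  [[-0.0105, 0, 0.0545], [0, -35, 0], 0.01],
  [[-0.0155, 0, 0.0605], [0, -40, 0], 0.01],
  [[-0.021, 0, 0.0655], [0, -45, 0], 0.01],
  [[-0.0265, 0, 0.0705], [0, -50, 0], 0.01],
  [[-0.033, 0, 0.0745], [0, -55, 0], 0.01],
  [[-0.039, 0, 0.0785], [0, -60, 0], 0.01],
  [[-0.039, 0, 0.0785], [0, -60, 0], 0.01],
  [[-0.039, 0, 0.0785], [0, -60, 0], 0.01],
])

```text
time_s: 10.12
tcp_pos: [0.5488, 0.3827, 0.2376]
tcp_rot: [0.016, 1.571, -0.012]
wrist_force: [-0.3, -0.5, -1.2]
gripper_width: 0.0194
```

```bash
python3 - <<'E'
from h import *
rep();p,R,S=st();print('eye',p+R.apply(EYE))
t=cap('top','top5');s=cap('side','side5')
cv2.imwrite('pics/z9.png',np.hstack([cv2.resize(t['frame'][150:250,50:150,::-1],None,fx=4,fy=4,interpolation=cv2.INTER_CUBIC),cv2.resize(s['frame'][10:110,190:290,::-1],None,fx=4,fy=4,interpolation=cv2.INTER_CUBIC)]))
E
```

```text
t 10.12 tcp [0.5488 0.3827 0.2376] yaw x 93.5 z [ 1.    -0.018 -0.   ] y [0.018 1.    0.003] q [-0.923  0.885 -0.237  2.185  2.066  1.693 -1.412] F [-0.3 -0.5 -1.2] M [0.07 1.25 0.02] w 0.0194
eye [0.54682896 0.38150277 0.3006314 ]
```

View pics/z9.png

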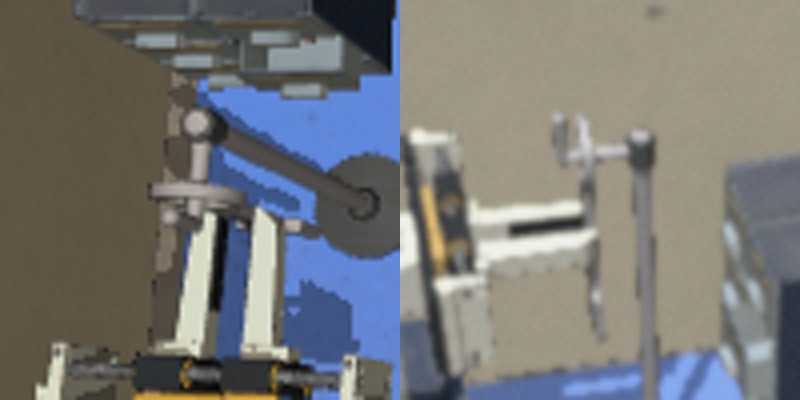

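Emit:
servo_tool([
  [[0.006, 0, 0], [0, 0, 0], 0.01],
  [[0.0115, 0, 0], [0, 0, 0], 0.01],
  [[0.0115, 0, 0], [0, 0, 0], 0.01],
  [[0.0115, 0, 0], [0, 0, 0], 0.03],
  [[0.0115, 0, 0], [0, 0, 0], 0.05],
  [[0.0115, 0, 0], [0, 0, 0], 0.05],
  [[0.0115, 0, 0], [0, 0, 0], 0.05],
])

```text
time_s: 11.1
tcp_pos: [0.5488, 0.3824, 0.227]
tcp_rot: [0.017, 1.57, -0.012]
wrist_force: [-0.2, -0.4, -0.5]
gripper_width: 0.0493
```

```bash
python3 - <<'E'
from h import *
rep()
t=cap('top','top6');s=cap('side','side6')
cv2.imwrite('pics/z10.png',np.hstack([cv2.resize(t['frame'][150:250,50:150,::-1],None,fx=4,fy=4,interpolation=cv2.INTER_CUBIC),cv2.resize(s['frame'][10:110,190:290,::-1],None,fx=4,fy=4,interpolation=cv2.INTER_CUBIC)]))
E
```

```text
t 11.1 tcp [0.5488 0.3824 0.227 ] yaw x 70.1 z [ 1.    -0.018  0.001] y [0.018 1.    0.003] q [-0.925  0.909 -0.234  2.184  2.068  1.706 -1.433] F [-0.2 -0.4 -0.5] M [ 0.1   0.91 -0.  ] w 0.0493
```

View pics/z10.png

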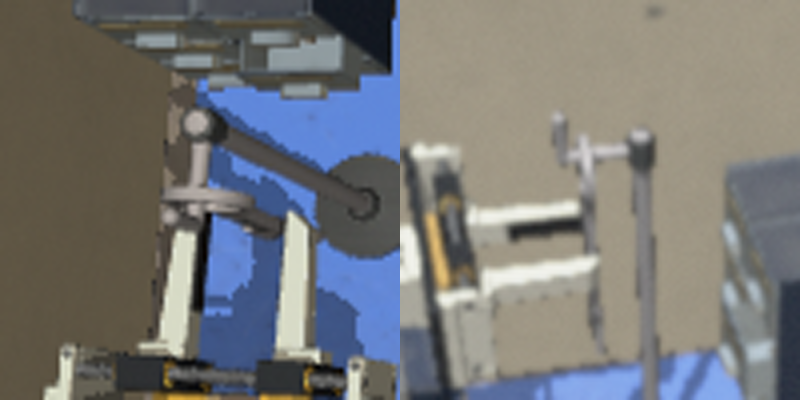

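```bash
python3 - <<'E'
from h import *
W=cloud(dict(np.load('top0.npz')));S=cloud(dict(np.load('side0.npz')))
for u in range(2,90,10):
    k=[(v,W[v,u]) for v in range(278,300) if W[v,u,2]>.12]
    print(u,[(v,np.round(a,3)) for v,a in k][:2])
for v in range(5,110,12):
    k=[(u,S[v,u]) for u in range(140,182) if S[v,u,2]>.05 and S[v,u,1]<.8]
    print(v,[(u,np.round(a,3)) for u,a in k][:2])
m=(W[...,0]>.25)&(W[...,0]<.5)&(W[...,1]>.33)&(W[...,1]<.6)&(W[...,2]>.03)
print('vise max',np.nanmax(W[m][:,2]),W[m][:,:2].min(0),W[m][:,:2].max(0))
E
```

```text
2 [(278, array([0.366, 0.598, 0.269])), (279, array([0.364, 0.603, 0.262]))]
12 [(278, array([0.365, 0.601, 0.227])), (279, array([0.363, 0.601, 0.227]))]
22 [(278, array([0.364, 0.599, 0.191])), (279, array([0.362, 0.602, 0.184]))]
32 [(278, array([0.363, 0.599, 0.147])), (279, array([0.361, 0.599, 0.147]))]
42 [(286, array([0.35 , 0.518, 0.25 ])), (287, array([0.349, 0.51 , 0.264]))]
52 [(286, array([0.349, 0.509, 0.222])), (287, array([0.346, 0.511, 0.217]))]
62 [(285, array([0.349, 0.512, 0.168])), (286, array([0.347, 0.508, 0.175]))]
72 [(285, array([0.347, 0.509, 0.121])), (286, array([0.345, 0.509, 0.122]))]
82 []
5 [(140, array([0.305, 0.605, 0.326])), (141, array([0.309, 0.596, 0.331]))]
17 [(140, array([0.298, 0.597, 0.294])), (141, array([0.3  , 0.601, 0.292]))]
29 [(140, array([0.289, 0.597, 0.256])), (141, array([0.292, 0.597, 0.256]))]
41 [(140, array([0.28 , 0.597, 0.216])), (141, array([0.283, 0.599, 0.215]))]
53 [(140, array([0.271, 0.597, 0.175])), (141, array([0.274, 0.6  , 0.172]))]
65 [(140, array([0.262, 0.595, 0.133])), (141, array([0.264, 0.603, 0.127]))]
77 [(140, array([0.252, 0.59 , 0.091])), (141, array([0.254, 0.602, 0.082]))]
89 [(169, array([0.34 , 0.507, 0.094])), (170, array([0.343, 0.508, 0.092]))]
101 [(156, array([0.293, 0.476, 0.079])), (157, array([0.296, 0.472, 0.081]))]
vise max 0.4179960478804461 [0.25027883 0.38986833] [0.49965602 0.59999932]
```

```bash
python3 - <<'E'
from kin import *
s=dict(np.load('side0.npz'))
K,R,T=[np.array(s[k]) for k in('camera_matrix','R','t')];cam=-R.T@T
for X in [(.3667,-.4168,.008),(.3792,-.276,.024),(.3772,-.1704,.024),(.5165,-.401,.275),(.5285,.381,.335)]: print(X,proj(s,X))
cv2.imwrite('pics/z11.png',cv2.resize(s['frame'][290:410,180:330,::-1],None,fx=5,fy=5,interpolation=cv2.INTER_CUBIC))
_,_,S=st();q=np.array(S['joints'])
E2=np.array([-.075,0,-.001])
for n,P,Rt in [('a',(.48,.383,.227),RT(179,90)),('b',(.46,.33,.35),RT(179,45)),('c',(.47,.22,.40),RT(170,0)),('d',(.45,0,.40),RT(140,0)),('e',(.42,-.2,.38),RT(110,0)),('f',(.373,-.3425,.2),RT(85,0)),('g',(.373,-.3425,.003),RT(85.4,0)),('h',(.42,-.2,.38),RT(110,0)),('i',(.45,0,.4),RT(140,0)),('j',(.5,.2,.4),RT(176.8,0)),('k',(.612,.209,.1),RT(176.8,0)),('l',(.612,.209,.025),RT(176.8,0)),('m',(.452,.218,.025),RT(176.8,0)),('n',(.5,.2,.4),RT(176.8,0)),('o',(.45,0,.4),RT(179,0)),('p',(.44,-.3,.4),RT(180,0)),('q',(.442,-.402,.3),RT(180,10))]+[('h%d'%th,forEye([.53,-.402,.25],RT(180,th),E2),RT(180,th)) for th in range(20,95,10)]:
    q,ep,er=ik(np.array(P),Rt,q);print(n,np.round(q,2),round(ep,4),round(er,1),np.round(fk2(q)[2],2))
E
```

```text
(0.3667, -0.4168, 0.008) [225.38876906 378.24046269]
(0.3792, -0.276, 0.024) [220.67180326 317.69679301]
(0.3772, -0.1704, 0.024) [213.47601124 279.93150994]
(0.5165, -0.401, 0.275) [291.84811562 308.54694201]
(0.5285, 0.381, 0.335) [227.94092757  37.62251424]
a [-1.02  0.91 -0.28  2.26  1.97  1.78 -1.52] 0.0 0.0 [0.24 0.36 0.6 ]
b [-0.5   0.23 -0.61  1.98  1.15  0.89 -0.25] 0.0 0.0 [0.11 0.05 0.79]
c [ 0.13  0.39 -0.93  1.46  0.31  1.45  0.6 ] 0.0 0.0 [ 0.2  -0.04  0.76]
d [ 0.54  0.2  -0.72  1.62  0.14  1.37  0.67] 0.0 0.0 [ 0.08 -0.06  0.79]
e [ 0.81  0.22 -0.51  1.63  0.11  1.32  0.63] 0.0 0.0 [ 0.07 -0.09  0.79]
f [ 0.93  0.43 -0.31  1.84  0.16  0.89  0.45] 0.0 0.0 [ 0.12 -0.18  0.76]
g [ 0.81  0.73 -0.16  2.02  0.26  0.42  0.37] 0.0 0.0 [ 0.24 -0.27  0.67]
h [ 0.71  0.21 -0.38  1.63  0.08  1.32  0.67] 0.0 0.0 [ 0.07 -0.07  0.79]
i [ 0.44  0.19 -0.59  1.62  0.11  1.37  0.71] 0.0 0.0 [ 0.08 -0.05  0.79]
j [ 0.06  0.39 -0.74  1.41  0.26  1.45  0.84] 0.0 0.0 [ 0.2  -0.03  0.76]
k [-0.05  0.79 -0.57  1.56  0.5   0.94  0.73] 0.0 0.0 [ 0.39 -0.    0.64]
l [-0.08  0.88 -0.52  1.61  0.5
[... 317 characters left out ...]
11 -0.13  0.78]
q [ 1.03  0.43 -0.39  1.57  0.05  1.05  2.23] 0.0 0.0 [ 0.1  -0.19  0.76]
h20 [ 1.13  0.49 -0.47  1.77 -0.04  0.68  2.33] 0.0 0.0 [ 0.09 -0.23  0.74]
h30 [ 1.32  0.53 -0.66  1.88 -0.14  0.46  2.48] 0.0 0.0 [ 0.05 -0.27  0.73]
h40 [ 1.52  0.64 -0.89  1.99 -0.17  0.24  2.58] 0.0 0.0 [-0.   -0.32  0.7 ]
h50 [ 1.65  0.8  -1.08  2.07 -0.12  0.03  2.65] 0.0 0.0 [-0.06 -0.39  0.64]
h60 [ 1.74  0.99 -1.21  2.05 -0.18  0.01  2.84] 0.0167 3.2 [-0.11 -0.45  0.56]
h70 [ 1.77  1.25 -1.34  2.18  3.    0.29 -0.14] 0.0 0.0 [-0.13 -0.51  0.42]
h80 [ 1.77  1.41 -1.34  2.18  3.38  0.37 -0.35] 0.0 0.0 [-0.14 -0.53  0.34]
h90 [ 1.76  1.58 -1.34  2.16  3.72  0.42 -0.51] 0.0 0.0 [-0.13 -0.54  0.25]
```

View pics/z11.png

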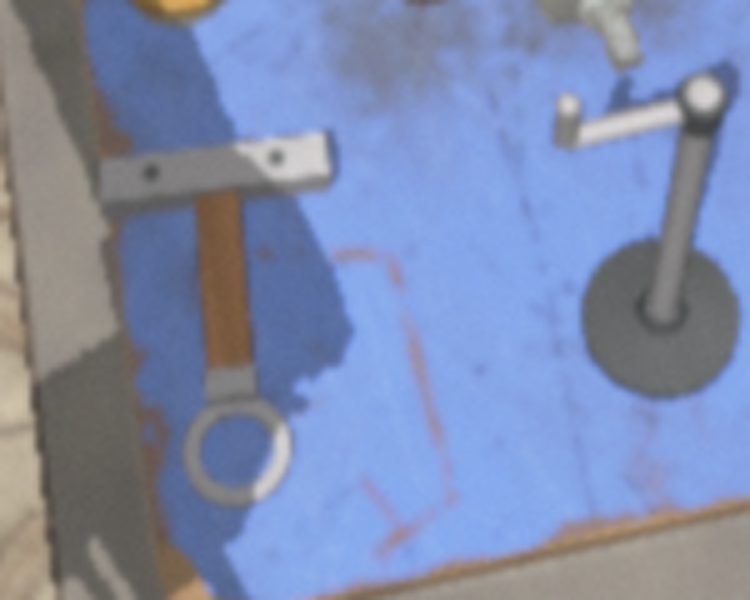

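```bash
timeout 500 python3 - <<'E'
from kin import *
rng=np.random.default_rng(0)
E2=np.array([-.075,0,-.001])
seeds=[np.array([1.03,.43,-.39,1.57,.05,1.05,2.23])+rng.normal(0,1,7)*[.4,.3,.6,.3,.6,.4,.5] for _ in range(10)]+[np.array([.5,.8,.6,2,-1.0,1.2,0])+rng.normal(0,.3,7) for _ in range(4)]
for hd in(-60,-40,-20,0,20,40):
  for flip in(0,180):
    out=[]
    for th in(30,50,60,70,90):
        best=None
        Rt=RT(180+hd,th)
        P=forEye([.53,-.402,.25],Rt,E2)
        Rg=Rt*Ro.from_euler('z',flip,degrees=True)
        for q0 in seeds:
            q0=q0.copy(); 
            if flip:q0[6]-=np.pi
            q,ep,er=ik(P,Rg,np.clip(q0,LO+.02,HI-.02))
            if ep<.002 and er<.5 and q[4]<1.6:
                mg=min((q-LO).min(),(HI-q).min())
                if best is None or mg>best[0]:best=(mg,q)
        out.append((th,round(best[0],2),np.round(best[1],1).tolist()) if best else (th,None))
    print(hd,flip,out)
E
```

```text
-60 0 [(30, np.float64(0.44), [0.6, 0.4, -0.3, 2.0, 0.9, 0.5, 0.1]), (50, None), (60, None), (70, None), (90, None)]
-60 180 [(30, np.float64(0.37), [-0.2, 0.6, 0.9, 2.0, -0.6, 0.4, -1.5]), (50, None), (60, None), (70, None), (90, None)]
-40 0 [(30, np.float64(0.29), [0.9, 0.4, -0.4, 2.0, 0.8, 0.3, 0.7]), (50, None), (60, None), (70, None), (90, None)]
-40 180 [(30, np.float64(0.29), [0.9, 0.4, -0.4, 2.0, 0.8, 0.3, -2.4]), (50, None), (60, None), (70, None), (90, None)]
-20 0 [(30, np.float64(0.35), [1.4, 0.5, -0.9, 2.0, 0.8, 0.4, 1.2]), (50, None), (60, None), (70, None), (90, None)]
-20 180 [(30, np.float64(0.35), [1.4, 0.5, -0.9, 2.0, 0.8, 0.4, -1.9]), (50, None), (60, None), (70, None), (90, None)]
0 0 [(30, np.float64(0.46), [1.4, 0.6, -0.9, 1.9, 0.2, 0.5, 2.2]), (50, np.float64(0.06), [1.7, 0.8, -1.2, 2.1, 1.1, 0.1, 1.4]), (60, None), (70, None), (90, None)]
0 180 [(30, np.float64(0.54), [1.0, 0.5, -0.2, 1.9, -0.6, 0.6, -0.2]), (50, np.float64(0.06), [1.7, 0.8, -1.2, 2.1, 1.1, 0.1, -1.7]), (60, None), (70, None), (90, None)]
20 0 [(30, np.float64(0.33), [1.5, 0.7, -1.0, 1.7, 0.
[... 528 characters left out ...]
 np.float64(0.0), [1.8, 1.6, -1.3, 1.9, -0.6, 0.4, 0.7])]
40 0 [(30, np.float64(0.37), [0.6, 0.8, 0.7, 1.5, -1.0, 1.4, -2.5]), (50, np.float64(0.22), [0.8, 0.8, 0.5, 1.5, -1.1, 1.5, -2.3]), (60, np.float64(0.15), [0.9, 0.9, 0.4, 1.5, -1.2, 1.6, -2.2]), (70, np.float64(0.09), [1.0, 0.9, 0.3, 1.5, -1.3, 1.6, -2.2]), (90, np.float64(0.0), [1.1, 1.1, 0.0, 1.5, -1.4, 1.7, -2.1])]
40 180 [(30, np.float64(0.91), [1.1, 0.7, -0.3, 1.5, -0.4, 1.1, 0.2]), (50, np.float64(0.73), [1.3, 0.8, -0.4, 1.5, -0.6, 1.1, 0.5]), (60, np.float64(0.63), [1.4, 0.9, -0.5, 1.5, -0.7, 1.1, 0.6]), (70, np.float64(0.54), [1.4, 1.0, -0.6, 1.5, -0.8, 1.1, 0.7]), (90, np.float64(0.39), [1.4, 1.2, -0.7, 1.5, -1.0, 1.2, 0.9])]
```

```bash
cat >> kin.py <<'E'
def step(q,P,R):
    M=R.as_matrix()
    for _ in range(3):
        p,A,*_r=fk2(q)
        e=np.r_[P-p,Ro.from_matrix(M@A.T).as_rotvec()]
        J=np.zeros((6,7))
        for i in range(7):
            d=q.copy();d[i]+=1e-5;p2,A2,*_r=fk2(d);J[:3,i]=(p2-p)/1e-5;J[3:,i]=Ro.from_matrix(A2@A.T).as_rotvec()/1e-5
        q=q+J.T@np.linalg.solve(J@J.T+1e-6*np.eye(6),e)
    return q
def sim(q,p,R,wps,verbose=True):
    qmin=q.copy();qmax=q.copy()
    for n,P,yaw,tilt in wps:
        P=np.array(P,float)
        # yaw interpolation explicit: wps carry unwrapped yaw
        (y0,t0)=sim.last; N=max(4,int(max(np.linalg.norm(P-p)/.02,abs(yaw-y0)/4,abs(tilt-t0)/4)))
        for k in range(1,N+1):
            f=k/N;q=step(q,p+f*(P-p),RT(y0+f*(yaw-y0),t0+f*(tilt-t0)));qmin=np.minimum(q,qmin);qmax=np.maximum(q,qmax)
        p=P;sim.last=(yaw,tilt)
        mg=np.minimum(q-LO,HI-q)
        if verbose:print(n,np.round(q,2),'margin',round(mg.min(),2),'j',mg.argmin()+1)
    print('path margin',np.round(np.minimum(qmin-LO,HI-qmax),2))
    return q,p
E
python3 - <<'E'
from kin import *
p,R,S=st();q0=np.array(S['joints'])
def tail(v):
    return v
for name,mid in [('A',[('a',(.48,.383,.227),179,90),('b',(.46,.33,.35),150,45),('c',(.46,.22,.40),90,0),('d',(.45,0,.40),30,0),('e',(.42,-.2,.38),-40,0),('f',(.374,-.344,.2),-94.6,0),('g',(.374,-.344,.004),-94.6,0)]),
 ('B',[('a',(.48,.383,.227),179,90),('b',(.46,.33,.35),179,45),('c',(.46,.22,.40),179,0),('d',(.45,0,.40),90,0),('e',(.42,-.2,.38),0,0),('f',(.374,-.344,.2),-94.6,0),('g',(.374,-.344,.004),-94.6,0)]),
 ('C',[('a',(.48,.383,.227),179,90),('b',(.46,.33,.35),179,45),('c',(.46,.22,.40),179,0),('d',(.45,0,.40),150,0),('e',(.42,-.2,.38),110,0),('f',(.374,-.344,.3),85.4,0),('f2',(.374,-.344,.3),-94.6,0),('g',(.374,-.344,.004),-94.6,0)])]:
    sim.last=(179,90);print(name);q,pp=sim(q0,p,R,mid)
    sim(q,pp,None,[('h',(.374,-.344,.2),-94.6,0),('h2',(.45,-.1,.38),-60,0),('i',(.45,0,.38),-30,0),('j',(.5,.2,.38),-3.2,0),('k',(.612,.209,.1),-3.2,0),('l',(.612,.209,.025),-3.2,0),('m',(.452,.218,.025),-3.2,0),('n',(.5,.2,.38),-3.2,0),('o',(.45,0,.38),10,0),('p',(.44,-.3,.38),30,0)])
E
```

```text
A
a [-1.01  0.91 -0.29  2.26  1.97  1.78 -1.52] margin 0.16 j 4
b [-0.69  0.41 -0.55  1.74  1.02  1.37 -0.55] margin 0.61 j 6
c [-0.16  0.29 -0.46  1.48  0.13  1.4  -0.62] margin 0.58 j 6
d [ 0.1   0.17 -0.17  1.62  0.03  1.36 -1.11] margin 0.47 j 2
e [ 0.3   0.2   0.14  1.63 -0.03  1.32 -1.82] margin 0.5 j 2
f [ 0.46  0.44  0.36  1.84 -0.19  0.9  -2.31] margin 0.53 j 7
g [ 0.57  0.73  0.22  2.01 -0.35  0.43 -2.17] margin 0.41 j 4
path margin [2.11 0.46 0.79 0.16 1.01 0.2  0.53]
h [ 0.46  0.44  0.37  1.84 -0.2   0.9  -2.3 ] margin 0.54 j 7
h2 [ 0.05  0.19  0.18  1.64 -0.03  1.31 -2.39] margin 0.45 j 7
i [-0.06  0.17  0.03  1.66 -0.01  1.31 -2.12] margin 0.47 j 2
j [-0.31  0.33 -0.15  1.45  0.05  1.36 -2.09] margin 0.62 j 6
k [-0.3   0.73 -0.12  1.56  0.1   0.85 -2.07] margin 0.77 j 7
l [-0.3   0.83 -0.1   1.61  0.12  0.71 -2.09] margin 0.7 j 6
m [-0.43  0.68 -0.07  2.02  0.11  0.45 -2.21] margin 0.4 j 4
n [-0.33  0.33 -0.13  1.45  0.04  1.36 -2.08] margin 0.62 j 6
o [ 0.02  0.17 -0.06  1.66  0.01  1.31 -1.44] margin 0.47 j 2
p [ 0.52  0.32  0.07  1.47 -0.02  1.36 -0.46] margin 0.62 j
[... 1718 characters left out ...]
1 0.47 0.64 0.14 0.76 0.2  0.61]
h [ 0.29  0.48  0.63  1.84 -0.35  0.93 -2.14] margin 0.58 j 4
h2 [-0.2   0.21  0.49  1.64 -0.1   1.32 -2.31] margin 0.51 j 2
i [-0.31  0.18  0.35  1.66 -0.06  1.31 -2.05] margin 0.48 j 2
j [-0.52  0.33  0.17  1.45 -0.05  1.36 -1.98] margin 0.62 j 6
k [-0.44  0.73  0.13  1.56 -0.12  0.86 -1.88] margin 0.85 j 6
l [-0.43  0.83  0.12  1.61 -0.13  0.71 -1.87] margin 0.7 j 6
m [-0.56  0.68  0.12  2.02 -0.17  0.45 -1.94] margin 0.4 j 4
n [-0.55  0.33  0.2   1.45 -0.07  1.36 -1.97] margin 0.62 j 6
o [-0.25  0.18  0.26  1.66 -0.05  1.31 -1.37] margin 0.48 j 2
p [ 0.31  0.33  0.38  1.47 -0.12  1.36 -0.35] margin 0.62 j 6
path margin [2.55 0.48 0.69 0.4  0.76 0.44 0.53]
```

```bash
python3 - <<'E'
from kin import *
E3=np.array([.075,0,-.001])
q0=np.array([ 0.44,0.32,0.19,1.47,-0.06,1.36,-0.42])
for h in(20,30,40):
    sim.last=(30,0);q=q0;p=np.array([.44,-.3,.38])
    w=[('pre',forEye([.517,-.402,.34],RT(h,-30),E3),h,-30),('low',forEye([.517,-.402,.257],RT(h,-30),E3),h,-30)]
    for th in(40,50,60,70,80,90): w.append((str(th),forEye([.517+.018*(th-30)/60,-.402,.257-.017*(th-30)/60],RT(h,-th),E3),h,-th))
    print(h);sim(q,p,None,w)
plan([((.48,.383,.227),RT(179,90),.05,.03),((.46,.33,.35),RT(179,45),.05),((.46,.22,.40),RT(179,0),.05)],0,wmax=9)
E
```

```text
20
pre [ 0.9   0.45  0.11  1.6  -0.65  1.08  0.08] margin 0.71 j 5
low [ 0.92  0.53  0.07  1.71 -0.72  0.92  0.21] margin 0.64 j 5
40 [ 1.05  0.58 -0.04  1.78 -0.91  0.89  0.44] margin 0.45 j 5
50 [ 1.17  0.65 -0.15  1.83 -1.1   0.9   0.66] margin 0.26 j 5
60 [ 1.26  0.75 -0.24  1.86 -1.26  0.94  0.87] margin 0.1 j 5
70 [ 1.32  0.86 -0.32  1.88 -1.38  1.01  1.05] margin -0.02 j 5
80 [ 1.36  0.98 -0.38  1.88 -1.46  1.09  1.2 ] margin -0.1 j 5
90 [ 1.38  1.1  -0.45  1.86 -1.51  1.18  1.31] margin -0.15 j 5
path margin [ 1.74  0.62  0.89  0.54 -0.15  0.62  1.53]
30
pre [ 0.93  0.51  0.07  1.49 -0.61  1.2   0.19] margin 0.75 j 5
low [ 0.95  0.59  0.05  1.6  -0.65  1.04  0.31] margin 0.71 j 5
40 [ 1.06  0.64 -0.04  1.65 -0.81  1.04  0.47] margin 0.55 j 5
50 [ 1.16  0.71 -0.13  1.68 -0.95  1.05  0.63] margin 0.41 j 5
60 [ 1.24  0.8  -0.22  1.71 -1.07  1.09  0.78] margin 0.29 j 5
70 [ 1.29  0.9  -0.29  1.72 -1.17  1.14  0.91] margin 0.19 j 5
80 [ 1.33  1.01 -0.36  1.72 -1.24  1.2   1.02] margin 0.12 j 5
90 [ 1.35  1.13 -0.43  1.7  -1.29  1.26  1.12] margin 0.07 j 5
path margin [1.77 0.62 0.
[... 527 characters left out ...]
3 j 5
path margin [1.81 0.62 0.93 0.87 0.23 0.59 1.88]
13 rows
[[[-0.0001,-0.0002,-0.0229],[-0.0,0.0,-0.1],0.05],[[-0.0001,-0.0004,-0.0459],[-0.0,0.0,-0.1],0.05],[[-0.0002,-0.0006,-0.0688],[-0.0,0.1,-0.2],0.05],[[-0.0248,-0.0112,-0.0726],[-0.0,9.1,-0.2],0.05],[[-0.0494,-0.0218,-0.0764],[-0.0,18.1,-0.2],0.05],[[-0.0741,-0.0324,-0.0802],[0.0,27.1,-0.2],0.05],[[-0.0987,-0.043,-0.084],[0.0,36.1,-0.2],0.05],[[-0.1234,-0.0536,-0.0878],[0.0,45.1,-0.2],0.05],[[-0.1334,-0.0755,-0.0873],[0.1,54.1,-0.2],0.05],[[-0.1435,-0.0975,-0.0869],[0.1,63.1,-0.2],0.05],[[-0.1536,-0.1195,-0.0865],[0.1,72.1,-0.2],0.05],[[-0.1637,-0.1414,-0.0861],[0.1,81.1,-0.2],0.05],[[-0.1737,-0.1634,-0.0857],[0.1,90.1,-0.2],0.05]]
```

Emit:
servo_tool([
  [[0, 0, -0.02], [0, 0, 0], 0.05],
  [[0, 0, -0.045], [0, 0, 0], 0.05],
  [[0, 0, -0.069], [0, 0, 0], 0.05],
  [[-0.025, -0.011, -0.073], [0, 9, 0], 0.05],
  [[-0.049, -0.022, -0.076], [0, 18, 0], 0.05],
  [[-0.074, -0.032, -0.08], [0, 27, 0], 0.05],
  [[-0.099, -0.043, -0.084], [0, 36, 0], 0.05],
  [[-0.123, -0.054, -0.088], [0, 45, 0], 0.05],
  [[-0.133, -0.075, -0.087], [0, 54, 0], 0.05],
  [[-0.143, -0.097, -0.087], [0, 63, 0], 0.05],
  [[-0.154, -0.119, -0.087], [0, 72, 0], 0.05],
  [[-0.164, -0.141, -0.086], [0, 81, 0], 0.05],
  [[-0.174, -0.163, -0.086], [0, 90, 0], 0.05],
])

```text
time_s: 12.82
tcp_pos: [0.459, 0.2195, 0.4024]
tcp_rot: [0.029, 3.069, 0.003]
wrist_force: [0.5, -0.9, -1.1]
gripper_width: 0.0502
```

```bash
python3 - <<'E'
from h import *
rep()
t=cap('top','top7');s=cap('side','side7')
cv2.imwrite('pics/z12.png',np.hstack([cv2.resize(t['frame'][150:250,50:150,::-1],None,fx=4,fy=4,interpolation=cv2.INTER_CUBIC),cv2.resize(s['frame'][10:110,190:290,::-1],None,fx=4,fy=4,interpolation=cv2.INTER_CUBIC)]))
plan([((.45,0,.40),RT(90),.05),((.42,-.2,.38),RT(0),.05),((.375,-.344,.25),RT(-90),.05)],0,wmax=9.5)
E
```

```text
t 12.82 tcp [0.459  0.2195 0.4024] yaw x 178.9 z [ 0.072  0.001 -0.997] y [0.019 1.    0.003] q [-0.092  0.26  -0.563  1.529  0.184  1.335  0.878] F [ 0.5 -0.9 -1.1] M [ 0.05 -0.12  0.  ] w 0.0502
30 rows
[[[0.0008,-0.0216,-0.0],[0.3,0.3,8.8],0.05],[[0.0016,-0.0431,-0.0],[0.7,0.7,17.6],0.05],[[0.0024,-0.0647,-0.0],[1.0,1.0,26.4],0.05],[[0.0031,-0.0862,-0.0],[1.3,1.4,35.2],0.05],[[0.0039,-0.1078,-0.0],[1.7,1.7,44.1],0.05],[[0.0047,-0.1293,-0.0001],[2.0,2.1,52.9],0.05],[[0.0055,-0.1509,-0.0001],[2.3,2.4,61.7],0.05],[[0.0063,-0.1724,-0.0001],[2.7,2.8,70.5],0.05],[[0.0071,-0.194,-0.0001],[3.0,3.1,79.3],0.05],[[0.0078,-0.2155,-0.0001],[3.3,3.4,88.1],0.05],[[0.0103,-0.2356,0.0017],[3.7,3.3,97.1],0.05],[[0.0128,-0.2557,0.0035],[4.0,3.0,106.1],0.05],[[0.0153,-0.2758,0.0054],[4.3,2.8,115.1],0.05],[[0.0178,-0.2959,0.0072],[4.7,2.5,124.1],0.05],[[0.0203,-0.3159,0.009],[5.0,2.2,133.1],0.05],[[0.0228,-0.336,0.0108],[5.4,1.9,142.1],0.05],[[0.0253,-0.3561,0.0127],[5.7,1.5,151.1],0.05],[[0.0278,-0.3762,0.0145],[6.0,1.1,160.1],0.05],[[0.0304,-0.3963,0.0163],[6.4,0.6,169.0],0.05],[[0.0329,-0.4164,0.0181],[6.7,0.1,178.0],0.05],[[0.0379,-0.4309,0.0308],[-6.5,0.4,-172.7],0.05],[[0.0429,-0.4454,0.0435],[-6.2,0.9,-163.7],0.05],[[0.0479,-0.46,0.0561],[-5.9,1.3,-154.7],0.05],[[0.0529,-0.4745,0.0688],[-5.5,1.7,-145.8],0.05],[[0.0579,-0.489,0.0814],[-5.2,2.0,-136.8],0.05],[[0.0629,-0.5036,0.0941],[-4.8,2.3,-127.8],0.05],[[0.0679,-0.5181,0.1068],[-4.5,2.6,-118.8],0.05],[[0.0729,-0.5326,0.1194],[-4.2,2.9,-109.8],0.05],[[0.0779,-0.5472,0.1321],[-3.8,3.1,-100.8],0.05],[[0.0829,-0.5617,0.1448],[-3.5,3.3,-91.8],0.05]]
```

View pics/z12.png

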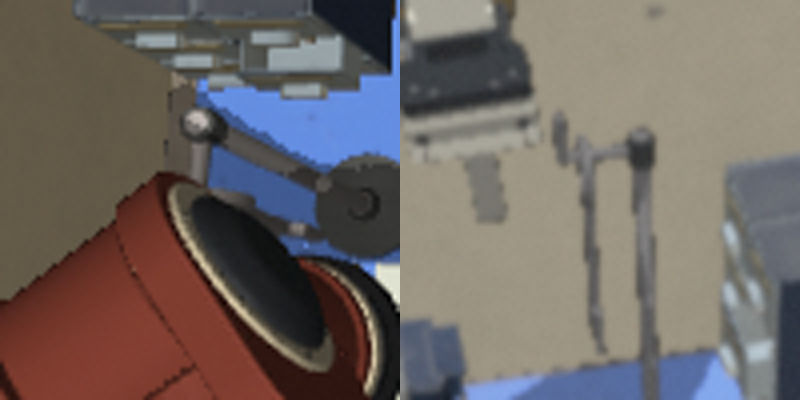

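Emit:
servo_tool([
  [[0.001, -0.022, 0], [0.3, 0.3, 8.8], 0.05],
  [[0.002, -0.043, 0], [0.7, 0.7, 17.6], 0.05],
  [[0.002, -0.065, 0], [1, 1, 26.4], 0.05],
  [[0.003, -0.086, 0], [1.3, 1.4, 35.2], 0.05],
  [[0.004, -0.108, 0], [1.7, 1.7, 44], 0.05],
  [[0.005, -0.129, 0], [2, 2, 53], 0.05],
  [[0.006, -0.151, 0], [2.3, 2.4, 61.7], 0.05],
  [[0.006, -0.172, 0], [2.7, 2.8, 70.5], 0.05],
  [[0.007, -0.194, 0], [3, 3, 79.3], 0.05],
  [[0.008, -0.216, 0], [3.3, 3.3, 88], 0.05],
  [[0.01, -0.236, 0.002], [3.7, 3.3, 97], 0.05],
  [[0.013, -0.256, 0.004], [4, 3, 106], 0.05],
  [[0.015, -0.276, 0.005], [4.3, 2.8, 115], 0.05],
  [[0.018, -0.296, 0.007], [4.7, 2.5, 124], 0.05],
  [[0.02, -0.316, 0.009], [5, 2.2, 133], 0.05],
  [[0.023, -0.336, 0.011], [5.4, 1.9, 142], 0.05],
  [[0.025, -0.356, 0.013], [5.7, 1.5, 151], 0.05],
  [[0.028, -0.376, 0.015], [6, 1, 160], 0.05],
  [[0.03, -0.396, 0.016], [6.4, 0.6, 169], 0.05],
  [[0.033, -0.416, 0.018], [6.6, 0, 176], 0.05],
])

```text
time_s: 15.42
tcp_pos: [0.4191, -0.1992, 0.3794]
tcp_rot: [3.138, 0.051, -0.001]
wrist_force: [-0.3, 0.4, 0.6]
gripper_width: 0.0499
```

```bash
python3 - <<'E'
from h import *
rep()
plan([((.3745,-.344,.25),RT(-94.6),.05),((.3745,-.344,.06),RT(-94.6),.05)],1,wmax=9.5)
E
```

```text
t 15.43 tcp [ 0.4191 -0.1992  0.3794] yaw x 1.9 z [-0.001 -0.003 -1.   ] y [ 0.032 -0.999  0.003] q [ 0.288  0.19   0.133  1.649 -0.023  1.303 -1.114] F [-0.3  0.4  0.6] M [ 0.08  0.02 -0.02] w 0.0499
16 rows
[[[-0.0045,0.013,0.0118],[0.0,-0.0,8.8],0.05],[[-0.0089,0.026,0.0236],[0.0,-0.0,17.5],0.05],[[-0.0134,0.039,0.0354],[0.0,-0.0,26.3],0.05],[[-0.0179,0.052,0.0472],[0.1,-0.0,35.1],0.05],[[-0.0224,0.065,0.059],[0.1,-0.1,43.8],0.05],[[-0.0268,0.078,0.0708],[0.1,-0.1,52.6],0.05],[[-0.0313,0.0909,0.0826],[0.1,-0.1,61.4],0.05],[[-0.0358,0.1039,0.0944],[0.1,-0.1,70.1],0.05],[[-0.0403,0.1169,0.1062],[0.1,-0.1,78.9],0.05],[[-0.0447,0.1299,0.118],[0.1,-0.1,87.7],0.05],[[-0.0492,0.1429,0.1298],[0.2,-0.1,96.5],0.05],[[-0.0492,0.1428,0.1773],[0.2,-0.1,96.5],0.05],[[-0.0492,0.1426,0.2248],[0.2,-0.1,96.5],0.05],[[-0.0491,0.1425,0.2723],[0.2,-0.1,96.5],0.05],[[-0.0491,0.1424,0.3198],[0.2,-0.1,96.5],0.05],[[-0.0491,0.1424,0.3198],[0.2,-0.1,96.5],0.05]]
```

Emit:
servo_tool([
  [[-0.004, 0.013, 0.012], [0, 0, 8.8], 0.05],
  [[-0.009, 0.026, 0.024], [0, 0, 17.5], 0.05],
  [[-0.013, 0.039, 0.035], [0, 0, 26.3], 0.05],
  [[-0.018, 0.052, 0.047], [0, 0, 35], 0.05],
  [[-0.022, 0.065, 0.059], [0, 0, 43.8], 0.05],
  [[-0.027, 0.078, 0.071], [0, 0, 52.6], 0.05],
  [[-0.031, 0.091, 0.083], [0, 0, 61.4], 0.05],
  [[-0.036, 0.104, 0.094], [0, 0, 70], 0.05],
  [[-0.04, 0.117, 0.106], [0, 0, 79], 0.05],
  [[-0.045, 0.13, 0.118], [0, 0, 87.7], 0.05],
  [[-0.049, 0.143, 0.13], [0, 0, 96.5], 0.05],
  [[-0.049, 0.143, 0.177], [0, 0, 96.5], 0.05],
  [[-0.049, 0.143, 0.225], [0, 0, 96.5], 0.05],
  [[-0.049, 0.143, 0.272], [0, 0, 96.5], 0.05],
  [[-0.049, 0.143, 0.32], [0.1, 0, 96.5], 0.05],
  [[-0.049, 0.143, 0.32], [0.1, 0, 96.5], 0.05],
])

```text
time_s: 17.42
tcp_pos: [0.3724, -0.3413, 0.057]
tcp_rot: [2.13, -2.308, -0.011]
wrist_force: [0.3, -0.9, 0.1]
gripper_width: 0.05
```

```bash
python3 - <<'E'
from h import *
rep()
t=cap('top','top8');s=cap('side','side8')
cv2.imwrite('pics/z13.png',np.hstack([cv2.resize(t['frame'][230:330,350:450,::-1],None,fx=4,fy=4,interpolation=cv2.INTER_CUBIC),cv2.resize(s['frame'][300:400,180:280,::-1],None,fx=4,fy=4,interpolation=cv2.INTER_CUBIC)]))
plan([((.3745,-.344,.004),RT(-94.6),.05,.015)],1)
E
```

```text
t 17.43 tcp [ 0.3724 -0.3413  0.057 ] yaw x -94.6 z [-0.006  0.004 -1.   ] y [-0.997  0.08   0.006] q [ 0.471  0.656  0.345  2.005 -0.401  0.553 -2.125] F [ 0.3 -0.9  0.1] M [ 0.14 -0.04 -0.02] w 0.05
5 rows
[[[-0.0001,0.0001,0.0141],[-0.0,-0.0,-0.0],0.05],[[-0.0003,0.0002,0.0283],[-0.0,-0.1,-0.0],0.05],[[-0.0004,0.0003,0.0424],[-0.0,-0.1,-0.0],0.05],[[-0.0005,0.0005,0.0566],[-0.1,-0.1,-0.0],0.05],[[-0.0005,0.0005,0.0566],[-0.1,-0.1,-0.0],0.05]]
```

View pics/z13.png

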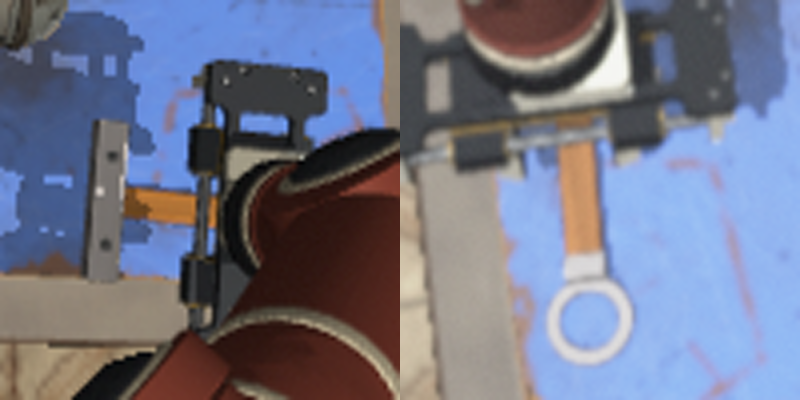

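Emit:
servo_tool([
  [[0, 0, 0.014], [0, 0, 0], 0.05],
  [[0, 0, 0.028], [0, 0, 0], 0.05],
  [[0, 0, 0.042], [0, 0, 0], 0.05],
  [[-0.0005, 0.0005, 0.054], [0, 0, 0], 0.05],
  [[-0.0005, 0.0005, 0.056], [0, 0, 0], 0.05],
  [[-0.0005, 0.0005, 0.056], [0, 0, 0], 0.05],
])

```text
time_s: 18.27
tcp_pos: [0.3743, -0.3442, 0.0044]
tcp_rot: [2.129, -2.309, 0.003]
wrist_force: [0.1, 0.6, -0.2]
gripper_width: 0.0501
```

```bash
python3 - <<'E'
from h import *
rep()
E
```

```text
t 18.27 tcp [ 0.3743 -0.3442  0.0044] yaw x -94.6 z [ 0.001 -0.002 -1.   ] y [-0.997  0.081 -0.001] q [ 0.522  0.744  0.273  2.029 -0.456  0.424 -2.078] F [ 0.1  0.6 -0.2] M [ 0.14 -0.07 -0.04] w 0.0501
```

Emit:
servo_tool([
  [[0, 0, 0.001], [0, 0, 0], 0.03],
  [[0, 0, 0.001], [0, 0, 0], 0.012],
  [[0, 0, 0.001], [0, 0, 0], 0.012],
  [[0, 0, 0.001], [0, 0, 0], 0.012],
  [[0, 0, 0.001], [0, 0, 0], 0.012],
  [[0, 0, 0.001], [0, 0, 0], 0.012],
])

```text
time_s: 19.02
tcp_pos: [0.3746, -0.3443, 0.0036]
tcp_rot: [2.129, -2.309, 0.004]
wrist_force: [1.3, -0.9, 2.4]
gripper_width: 0.0216
```

```bash
python3 - <<'E'
from h import *
rep()
p,R,S=st()
plan([(p+[0,0,.03],R,.012,.015),(p+[0,0,.2],R,.012),((.44,-.15,.38),RT(-70),.012),((.45,0,.40),RT(-35),.012)],0,wmax=8,vmax=.05)
E
```

```text
t 19.02 tcp [ 0.3746 -0.3443  0.0036] yaw x -94.6 z [ 0.001 -0.002 -1.   ] y [-0.997  0.081 -0.001] q [ 0.523  0.746  0.271  2.029 -0.457  0.422 -2.077] F [ 1.3 -0.9  2.4] M [ 0.23 -0.15 -0.03] w 0.0216
18 rows
[[[0.0,-0.0,-0.01],[0.0,0.0,0.0],0.012],[[0.0,-0.0,-0.02],[0.0,0.0,0.0],0.012],[[0.0001,-0.0,-0.03],[0.0,0.0,0.0],0.012],[[0.0002,-0.0001,-0.0725],[0.0,0.0,0.0],0.012],[[0.0003,-0.0002,-0.115],[0.0,0.0,0.0],0.012],[[0.0004,-0.0002,-0.1575],[0.0,0.0,0.0],0.012],[[0.0005,-0.0003,-0.2],[0.0,0.0,0.0],0.012],[[-0.0326,-0.0086,-0.2295],[-0.0,-0.0,-4.1],0.012],[[-0.0657,-0.0168,-0.2589],[-0.0,-0.1,-8.2],0.012],[[-0.0988,-0.0251,-0.2884],[-0.0,-0.1,-12.3],0.012],[[-0.1319,-0.0334,-0.3179],[-0.0,-0.1,-16.4],0.012],[[-0.1649,-0.0417,-0.3473],[-0.0,-0.1,-20.5],0.012],[[-0.198,-0.05,-0.3768],[-0.0,-0.2,-24.6],0.012],[[-0.2281,-0.0496,-0.3808],[-0.0,-0.2,-31.6],0.012],[[-0.2581,-0.0492,-0.3849],[-0.0,-0.2,-38.6],0.012],[[-0.2882,-0.0487,-0.389],[-0.0,-0.2,-45.6],0.012],[[-0.3182,-0.0483,-0.3931],[-0.0,-0.2,-52.6],0.012],[[-0.3483,-0.0479,-0.3971],[0.0,-0.2,-59.6],0.012]]
```

Emit:
servo_tool([
  [[0, 0, -0.01], [0, 0, 0], 0.012],
  [[0, 0, -0.02], [0, 0, 0], 0.012],
  [[0, 0, -0.03], [0, 0, 0], 0.012],
  [[0, 0, -0.072], [0, 0, 0], 0.012],
  [[0, 0, -0.115], [0, 0, 0], 0.012],
  [[0, 0, -0.16], [0, 0, 0], 0.012],
  [[0, 0, -0.205], [0, 0, 0], 0.012],
  [[-0.033, -0.009, -0.24], [0, 0, -4], 0.012],
  [[-0.066, -0.017, -0.27], [0, 0, -8.2], 0.012],
  [[-0.099, -0.025, -0.3], [0, 0, -12.3], 0.012],
  [[-0.132, -0.033, -0.33], [0, 0, -16.4], 0.012],
  [[-0.165, -0.042, -0.355], [0, 0, -20.5], 0.012],
  [[-0.198, -0.05, -0.377], [0, 0, -24.6], 0.012],
  [[-0.228, -0.05, -0.381], [0, 0, -31.6], 0.012],
  [[-0.258, -0.049, -0.385], [0, 0, -38.6], 0.012],
  [[-0.288, -0.049, -0.389], [0, 0, -45.6], 0.012],
  [[-0.318, -0.048, -0.393], [0, 0, -52.6], 0.012],
  [[-0.348, -0.048, -0.397], [0, 0, -59.6], 0.012],
])

```text
time_s: 21.28
tcp_pos: [0.449, 0.0003, 0.4001]
tcp_rot: [2.995, -0.94, 0.002]
wrist_force: [0.2, -1.2, -2.1]
gripper_width: 0.0218
```

```bash
python3 - <<'E'
from h import *
rep()
c=cap('side','side9');cap('top','top9')
plan([((.53,.17,.38),RT(-10),.012),((.615,.209,.25),RT(-3.2),.012),((.615,.209,.10),RT(-3.2),.012,.04)],2,wmax=8,vmax=.05)
E
```

```text
t 21.27 tcp [4.490e-01 3.000e-04 4.001e-01] yaw x -34.8 z [ 0.    -0.003 -1.   ] y [-0.571 -0.821  0.002] q [-0.215  0.154  0.197  1.638 -0.028  1.352 -2.192] F [ 0.2 -1.2 -2.1] M [ 0.06 -0.   -0.  ] w 0.0218
14 rows
[[[-0.007,-0.0457,0.005],[-0.0,-0.0,-6.1],0.012],[[-0.0141,-0.0913,0.0101],[-0.0,-0.0,-12.3],0.012],[[-0.0211,-0.137,0.0151],[-0.0,-0.0,-18.4],0.012],[[-0.0282,-0.1827,0.0202],[-0.0,-0.0,-24.6],0.012],[[-0.0162,-0.2027,0.0527],[-0.0,-0.0,-26.3],0.012],[[-0.0043,-0.2228,0.0852],[-0.0,-0.0,-28.0],0.012],[[0.0076,-0.2429,0.1177],[-0.0,-0.0,-29.7],0.012],[[0.0196,-0.263,0.1502],[-0.0,-0.0,-31.4],0.012],[[0.0195,-0.2629,0.1877],[-0.0,-0.0,-31.4],0.012],[[0.0195,-0.2629,0.2252],[-0.0,-0.0,-31.4],0.012],[[0.0195,-0.2629,0.2627],[-0.0,-0.0,-31.4],0.012],[[0.0195,-0.2629,0.3002],[-0.0,-0.0,-31.4],0.012],[[0.0195,-0.2629,0.3002],[-0.0,-0.0,-31.4],0.012],[[0.0195,-0.2629,0.3002],[-0.0,-0.0,-31.4],0.012]]
```

View pics/side9.png

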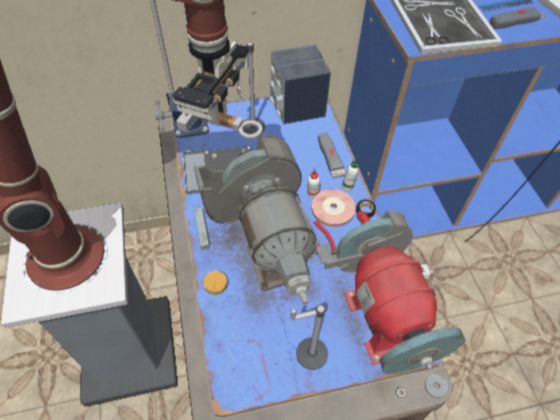

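View pics/top9.png

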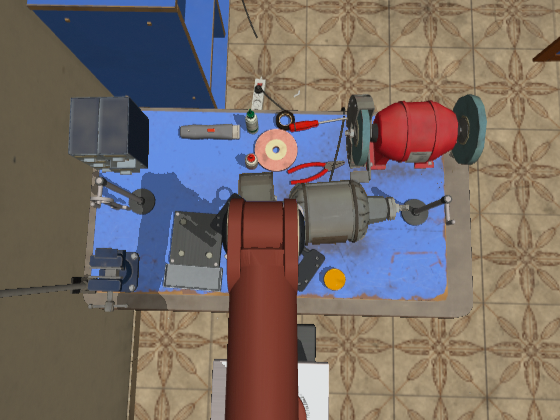

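Emit:
servo_tool([
  [[-0.007, -0.046, 0.005], [0, 0, -6], 0.012],
  [[-0.014, -0.091, 0.01], [0, 0, -12.3], 0.012],
  [[-0.021, -0.137, 0.015], [0, 0, -18.4], 0.012],
  [[-0.028, -0.183, 0.02], [0, 0, -24.6], 0.012],
  [[-0.016, -0.203, 0.053], [0, 0, -26.3], 0.012],
  [[-0.004, -0.223, 0.085], [0, 0, -28], 0.012],
  [[0.008, -0.243, 0.118], [0, 0, -29.7], 0.012],
  [[0.0195, -0.263, 0.15], [0, 0, -31.4], 0.012],
  [[0.0195, -0.263, 0.187], [0, 0, -31.4], 0.012],
  [[0.0195, -0.263, 0.225], [0, 0, -31.4], 0.012],
  [[0.0195, -0.263, 0.262], [0, 0, -31.4], 0.012],
  [[0.0195, -0.263, 0.3], [0, 0, -31.4], 0.012],
  [[0.0195, -0.263, 0.3], [0, 0, -31.4], 0.012],
  [[0.0195, -0.263, 0.3], [0, 0, -31.4], 0.012],
])

```text
time_s: 23.12
tcp_pos: [0.6163, 0.2087, 0.1018]
tcp_rot: [-3.14, 0.089, -0.006]
wrist_force: [1.0, 0.2, -1.3]
gripper_width: 0.0218
```

```bash
python3 - <<'E'
from h import *
rep()
t=cap('top','top10');s=cap('side','side10')
cv2.imwrite('pics/z14.png',np.hstack([cv2.resize(t['frame'][170:300,140:260,::-1],None,fx=3.3,fy=3.3,interpolation=cv2.INTER_CUBIC),cv2.resize(s['frame'][80:210,170:290,::-1],None,fx=3.3,fy=3.3,interpolation=cv2.INTER_CUBIC)]))
plan([((.615,.209,.045),RT(-3.2),.012,.02),((.615,.209,.0255),RT(-3.2),.012,.01)],2)
E
```

```text
t 23.12 tcp [0.6163 0.2087 0.1018] yaw x -3.2 z [ 0.004 -0.    -1.   ] y [-0.057 -0.998 -0.   ] q [-0.366  0.733  0.009  1.553 -0.006  0.852 -1.982] F [ 1.   0.2 -1.3] M [ 0.01 -0.01 -0.02] w 0.0218
7 rows
[[[-0.0007,0.0001,0.0192],[-0.0,-0.1,-0.0],0.012],[[-0.0014,0.0003,0.0384],[-0.1,-0.2,-0.0],0.012],[[-0.002,0.0004,0.0577],[-0.1,-0.3,-0.0],0.012],[[-0.0021,0.0004,0.0674],[-0.1,-0.3,-0.0],0.012],[[-0.0021,0.0005,0.0772],[-0.1,-0.3,-0.0],0.012],[[-0.0021,0.0005,0.0772],[-0.1,-0.3,-0.0],0.012],[[-0.0021,0.0005,0.0772],[-0.1,-0.3,-0.0],0.012]]
```

View pics/z14.png

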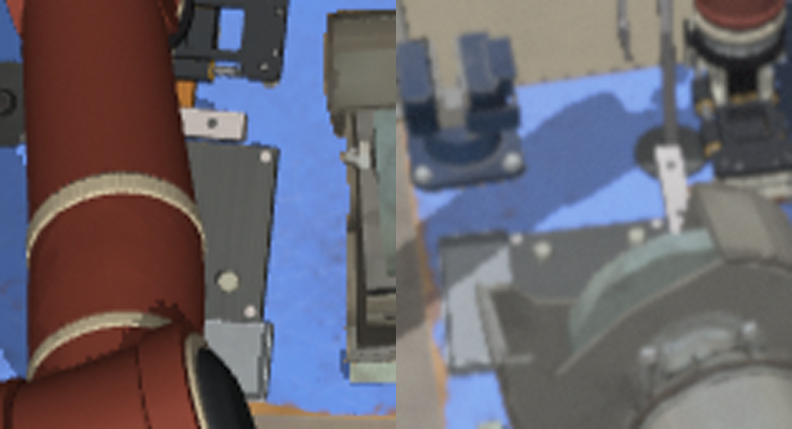

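Emit:
servo_tool([
  [[-0.001, 0, 0.02], [0, 0, 0], 0.012],
  [[-0.001, 0, 0.04], [0, -0.2, 0], 0.012],
  [[-0.002, 0.0005, 0.058], [0, -0.3, 0], 0.012],
  [[-0.002, 0.0005, 0.068], [0, -0.3, 0], 0.012],
  [[-0.002, 0.0005, 0.0755], [0, -0.3, 0], 0.012],
  [[-0.002, 0.0005, 0.0755], [0, -0.3, 0], 0.012],
  [[-0.002, 0.0005, 0.0755], [0, -0.3, 0], 0.012],
])

```text
time_s: 24.1
tcp_pos: [0.6157, 0.2091, 0.0277]
tcp_rot: [-3.139, 0.088, -0.002]
wrist_force: [0.9, -0.0, -1.8]
gripper_width: 0.0214
```

```bash
python3 - <<'E'
from h import *
rep()
s=cap('side','side11')
cv2.imwrite('pics/z15.png',cv2.resize(s['frame'][110:210,170:290,::-1],None,fx=6,fy=6,interpolation=cv2.INTER_CUBIC))
E
```

```text
t 24.1 tcp [0.6157 0.2091 0.0277] yaw x -3.2 z [ 0.001  0.002 -1.   ] y [-0.056 -0.998 -0.002] q [-0.363  0.829  0.004  1.599 -0.007  0.712 -1.982] F [ 0.9 -0.  -1.8] M [0.03 0.01 0.01] w 0.0214
```

View pics/z15.png

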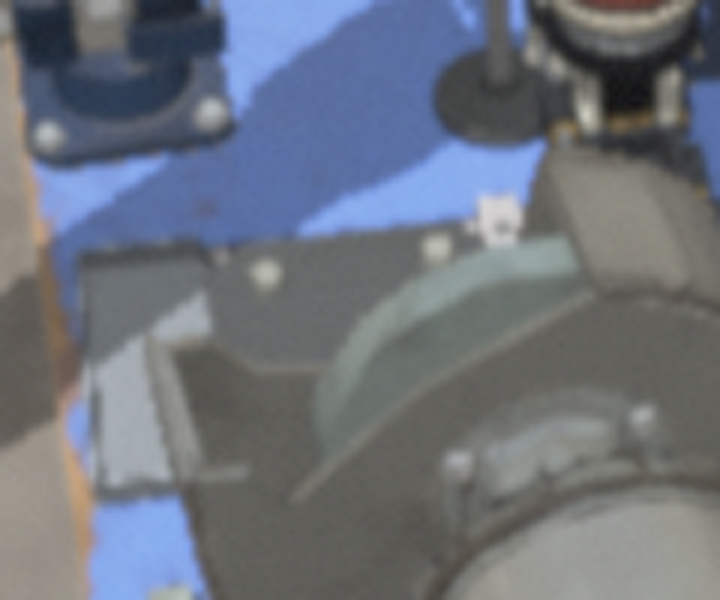

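Emit:
servo_tool([
  [[0, 0, 0.0022], [0, 0, 0], 0.012],
  [[0, 0, 0.0022], [0, 0, 0], 0.012],
  [[-0.012, 0, 0.0022], [0, 0, 0], 0.012],
  [[-0.024, 0, 0.0022], [0, 0, 0], 0.012],
  [[-0.036, 0, 0.0022], [0, 0, 0], 0.012],
  [[-0.048, 0, 0.0022], [0, 0, 0], 0.012],
  [[-0.06, 0, 0.0022], [0, 0, 0], 0.012],
  [[-0.072, 0, 0.0022], [0, 0, 0], 0.012],
  [[-0.084, 0, 0.0022], [0, 0, 0], 0.012],
  [[-0.096, 0, 0.0022], [0, 0, 0], 0.012],
  [[-0.096, 0, 0.0022], [0, 0, 0], 0.012],
])

```text
time_s: 25.52
tcp_pos: [0.5184, 0.2148, 0.0255]
tcp_rot: [-3.139, 0.086, 0.0]
wrist_force: [0.8, -0.2, -2.2]
gripper_width: 0.0217
```

```bash
python3 - <<'E'
from h import *
rep()
s=cap('side','side12');t=cap('top','top12')
cv2.imwrite('pics/z16.png',np.hstack([cv2.resize(t['frame'][180:300,150:240,::-1],None,fx=4,fy=4,interpolation=cv2.INTER_CUBIC),cv2.resize(s['frame'][110:230,170:280,::-1],None,fx=4,fy=4,interpolation=cv2.INTER_CUBIC)]))
E
```

```text
t 25.52 tcp [0.5184 0.2148 0.0255] yaw x -3.1 z [-0.     0.002 -1.   ] y [-0.055 -0.998 -0.002] q [-0.436  0.736  0.009  1.866 -0.015  0.539 -2.043] F [ 0.8 -0.2 -2.2] M [ 0.04 -0.01 -0.  ] w 0.0217
```

View pics/z16.png

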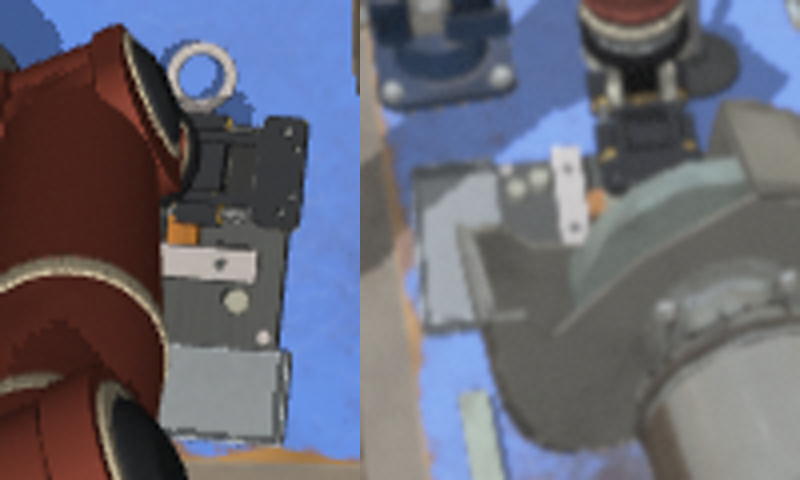

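Emit:
servo_tool([
  [[-0.008, 0, 0], [0, 0, 0], 0.012],
  [[-0.016, 0, 0], [0, 0, 0], 0.012],
  [[-0.024, 0, 0], [0, 0, 0], 0.012],
  [[-0.032, 0, 0], [0, 0, 0], 0.012],
  [[-0.04, 0, 0], [0, 0, 0], 0.012],
  [[-0.048, 0, 0], [0, 0, 0], 0.012],
  [[-0.056, 0, 0], [0, 0, 0], 0.012],
  [[-0.063, 0, 0], [0, 0, 0], 0.012],
  [[-0.063, 0, 0], [0, 0, 0], 0.012],
])

```text
time_s: 26.75
tcp_pos: [0.4566, 0.2183, 0.0256]
tcp_rot: [-3.138, 0.087, -0.002]
wrist_force: [0.3, 0.2, -0.5]
gripper_width: 0.0216
```

```bash
python3 - <<'E'
from h import *
rep()
s=cap('side','side13');t=cap('top','top13')
cv2.imwrite('pics/z17.png',np.hstack([cv2.resize(t['frame'][180:300,150:240,::-1],None,fx=4,fy=4,interpolation=cv2.INTER_CUBIC),cv2.resize(s['frame'][110:230,170:280,::-1],None,fx=4,fy=4,interpolation=cv2.INTER_CUBIC)]))
E
```

```text
t 26.75 tcp [0.4566 0.2183 0.0256] yaw x -3.2 z [ 0.002  0.002 -1.   ] y [-0.055 -0.998 -0.002] q [-0.498  0.685  0.015  2.022 -0.024  0.432 -2.091] F [ 0.3  0.2 -0.5] M [-0.02  0.05 -0.  ] w 0.0216
```

View pics/z17.png

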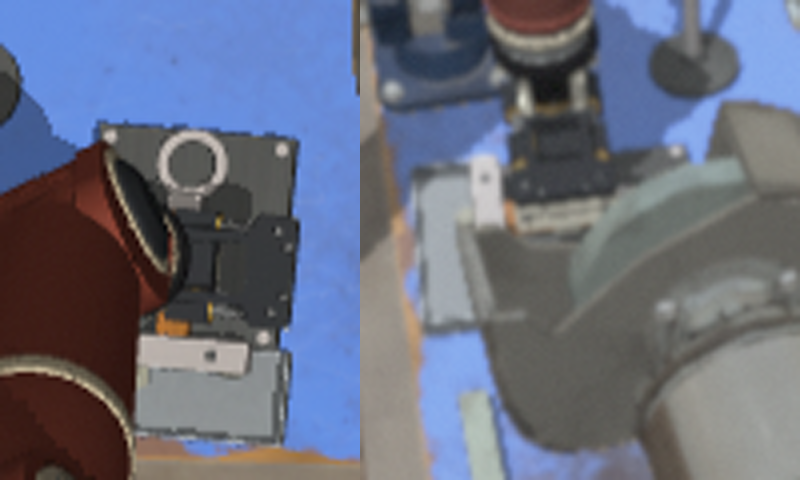

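Emit:
servo_tool([
  [[-0.008, 0, 0], [0, 0, 0], 0.012],
  [[-0.012, 0, 0], [0, 0, 0], 0.012],
  [[-0.012, 0, -0.015], [0, 0, 0], 0.012],
  [[-0.01, 0, -0.05], [0, 0, 0], 0.012],
  [[0, 0, -0.1], [0, 0, 0], 0.012],
  [[0.03, 0, -0.145], [0, 0, 0], 0.012],
  [[0.06, 0, -0.19], [0, 0, 0], 0.012],
  [[0.08, 0, -0.235], [0, 0, 0], 0.012],
])

```text
time_s: 27.85
tcp_pos: [0.5376, 0.2123, 0.2632]
tcp_rot: [-3.138, 0.09, -0.006]
wrist_force: [1.1, 1.0, -3.4]
gripper_width: 0.0216
```

```bash
python3 - <<'E'
from h import *
rep()
s=cap('side','side14');t=cap('top','top14')
cv2.imwrite('pics/z18.png',np.hstack([cv2.resize(t['frame'][180:300,150:240,::-1],None,fx=4,fy=4,interpolation=cv2.INTER_CUBIC),cv2.resize(s['frame'][110:230,170:280,::-1],None,fx=4,fy=4,interpolation=cv2.INTER_CUBIC)]))
E
```

```text
t 27.85 tcp [0.5376 0.2123 0.2632] yaw x -3.3 z [ 0.004  0.002 -1.   ] y [-0.057 -0.998 -0.002] q [-0.438  0.459  0.038  1.579 -0.019  1.1   -2.024] F [ 1.1  1.  -3.4] M [ 0.08 -0.05  0.02] w 0.0216
```

View pics/z18.png

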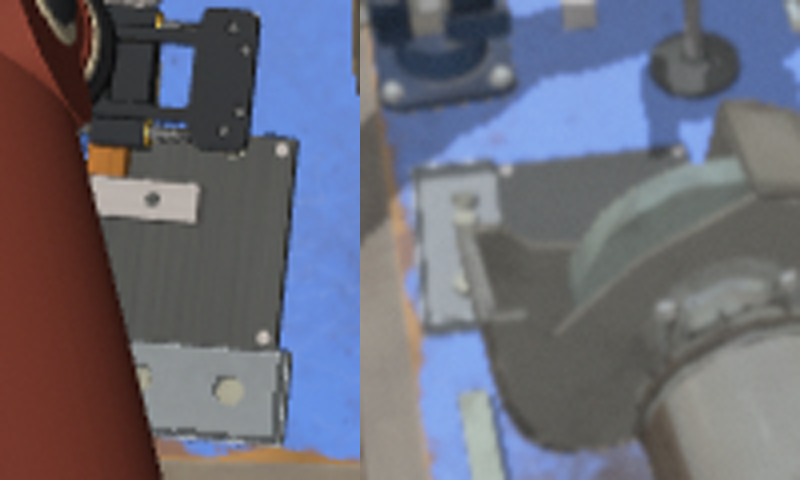

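```bash
cat >> h.py <<'E'
E3=np.array([.074,0,-.0005])
E
python3 - <<'E'
from h import *
plan([((.50,.17,.40),RT(0),.012),((.45,0,.41),RT(12),.012),((.42,-.25,.41),RT(32),.012)],0,wmax=8,vmax=.05)
R=RT(32,-30);print(forEye([.517,-.402,.35],R,E3))
E
```

```text
13 rows
[[[-0.0124,0.0148,-0.0447],[-0.1,-0.3,-1.1],0.012],[[-0.0248,0.0296,-0.0893],[-0.3,-0.6,-2.2],0.012],[[-0.0371,0.0445,-0.134],[-0.4,-0.9,-3.4],0.012],[[-0.0471,0.0876,-0.137],[-0.4,-0.9,-6.4],0.012],[[-0.057,0.1308,-0.1399],[-0.3,-0.9,-9.4],0.012],[[-0.0669,0.1739,-0.1429],[-0.3,-0.9,-12.4],0.012],[[-0.0769,0.217,-0.1459],[-0.3,-1.0,-15.4],0.012],[[-0.0794,0.2589,-0.1462],[-0.3,-1.0,-18.7],0.012],[[-0.082,0.3008,-0.1466],[-0.2,-1.0,-22.0],0.012],[[-0.0845,0.3427,-0.1469],[-0.2,-1.0,-25.4],0.012],[[-0.087,0.3846,-0.1472],[-0.2,-1.0,-28.7],0.012],[[-0.0896,0.4265,-0.1476],[-0.1,-1.0,-32.0],0.012],[[-0.0921,0.4684,-0.1479],[-0.1,-1.0,-35.4],0.012]]
[ 0.4628641  -0.43582786  0.31256699]
```

Emit:
servo_tool([
  [[-0.012, 0.005, -0.045], [0, -0.3, -1], 0.012],
  [[-0.025, 0.02, -0.09], [-0.2, -0.5, -2], 0.012],
  [[-0.037, 0.044, -0.134], [-0.4, -0.9, -3.4], 0.012],
  [[-0.047, 0.088, -0.137], [-0.4, -0.9, -6.4], 0.012],
  [[-0.057, 0.131, -0.14], [-0.3, -0.9, -9.4], 0.012],
  [[-0.067, 0.174, -0.143], [-0.3, -0.9, -12.4], 0.012],
  [[-0.077, 0.217, -0.146], [-0.3, -1, -15.4], 0.012],
  [[-0.079, 0.259, -0.146], [-0.3, -1, -18.7], 0.012],
  [[-0.082, 0.301, -0.147], [-0.2, -1, -22], 0.012],
  [[-0.084, 0.343, -0.147], [-0.2, -1, -25.4], 0.012],
  [[-0.087, 0.385, -0.147], [-0.2, -1, -28.7], 0.012],
  [[-0.09, 0.426, -0.148], [-0.1, -1, -32], 0.012],
  [[-0.092, 0.468, -0.148], [-0.1, -1, -35.4], 0.012],
  [[-0.092, 0.468, -0.148], [-0.1, -1, -35.4], 0.012],
])

```text
time_s: 29.7
tcp_pos: [0.4173, -0.2526, 0.4085]
tcp_rot: [-3.022, -0.855, 0.006]
wrist_force: [-0.0, 0.2, -1.8]
gripper_width: 0.0219
```

```bash
python3 - <<'E'
from h import *
rep()
R=RT(32,-30)
plan([(forEye([.517,-.402,.36],R,E3),R,.012,.04)],2,wmax=6)
t=cap('top','top15');cv2.imwrite('pics/z19.png',t['frame'][:,:,::-1])
E
```

```text
t 29.7 tcp [ 0.4173 -0.2526  0.4085] yaw x 31.6 z [-0.004  0.    -1.   ] y [ 0.524 -0.852 -0.002] q [ 0.305  0.226  0.255  1.528 -0.055  1.398 -0.456] F [-0.   0.2 -1.8] M [ 0.07 -0.01 -0.07] w 0.0219
8 rows
[[[-0.0095,0.03,0.0143],[-0.0,5.0,-0.1],0.012],[[-0.019,0.06,0.0286],[-0.0,10.1,-0.1],0.012],[[-0.0285,0.0901,0.0429],[-0.0,15.1,-0.2],0.012],[[-0.038,0.1201,0.0572],[-0.0,20.1,-0.3],0.012],[[-0.0474,0.1501,0.0715],[-0.0,25.2,-0.4],0.012],[[-0.0569,0.1801,0.0858],[-0.0,30.2,-0.4],0.012],[[-0.0569,0.1801,0.0858],[-0.0,30.2,-0.4],0.012],[[-0.0569,0.1801,0.0858],[-0.0,30.2,-0.4],0.012]]
```

View pics/z19.png

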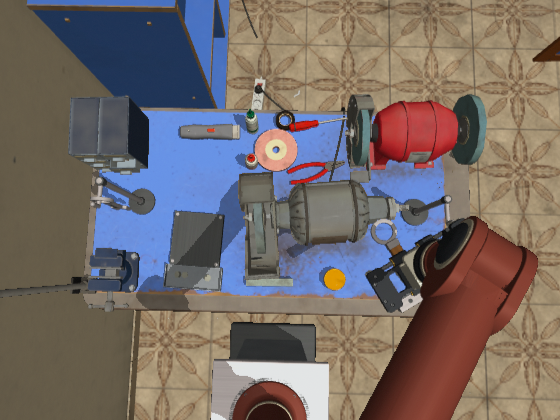

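Emit:
servo_tool([
  [[-0.01, 0.03, 0.014], [0, 5, 0], 0.012],
  [[-0.019, 0.06, 0.028], [0, 10, -0.1], 0.012],
  [[-0.029, 0.09, 0.043], [0, 15, -0.2], 0.012],
  [[-0.038, 0.12, 0.057], [0, 20, -0.3], 0.012],
  [[-0.047, 0.15, 0.072], [0, 25, -0.4], 0.012],
  [[-0.057, 0.18, 0.086], [0, 30.2, -0.4], 0.012],
  [[-0.057, 0.18, 0.086], [0, 30.2, -0.4], 0.012],
  [[-0.057, 0.18, 0.086], [0, 30.2, -0.4], 0.012],
])

```text
time_s: 30.75
tcp_pos: [0.4656, -0.4307, 0.3219]
tcp_rot: [-2.783, -0.806, -0.749]
wrist_force: [-0.4, 0.5, -1.3]
gripper_width: 0.0218
```

```bash
python3 - <<'E'
from h import *
rep()
p,R,_=st();e=p+R.apply(E3)
t=cap('top','top16');s=cap('side','side16')
print('eye',e,proj(t,e),proj(s,e))
for X in[(.517,-.402,.275),(.517,-.402,.24)]:print(proj(t,X),proj(s,X))
cv2.imwrite('pics/z20.png',np.hstack([cv2.resize(t['frame'][160:260,400:500,::-1],None,fx=4,fy=4,interpolation=cv2.INTER_CUBIC),cv2.resize(s['frame'][240:340,250:350,::-1],None,fx=4,fy=4,interpolation=cv2.INTER_CUBIC)]))
cv2.imwrite('pics/z21.png',cv2.resize(t['frame'][160:300,80:240,::-1],None,fx=4,fy=4,interpolation=cv2.INTER_CUBIC))
E
```

```text
t 30.75 tcp [ 0.4656 -0.4307  0.3219] yaw x 32.2 z [ 0.423  0.272 -0.864] y [ 0.535 -0.845 -0.004] q [ 0.849  0.514  0.196  1.447 -0.656  1.273  0.239] F [-0.4  0.5 -1.3] M [-0.33  0.57  0.01] w 0.0218
eye [ 0.51950091 -0.39675623  0.35952747] [467.81826797 215.67362878] [294.6468615  285.24272418]
[453.8107184  221.23055241] [292.23394711 308.97369242]
[447.72805781 222.79127829] [291.58791013 316.67637405]
```

View pics/z20.png

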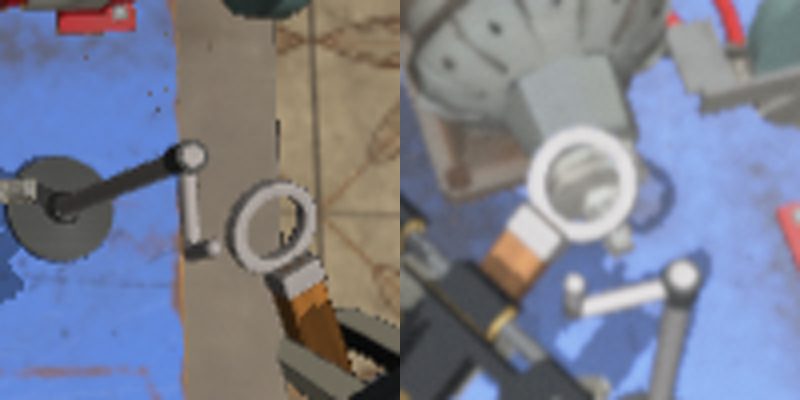

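View pics/z21.png

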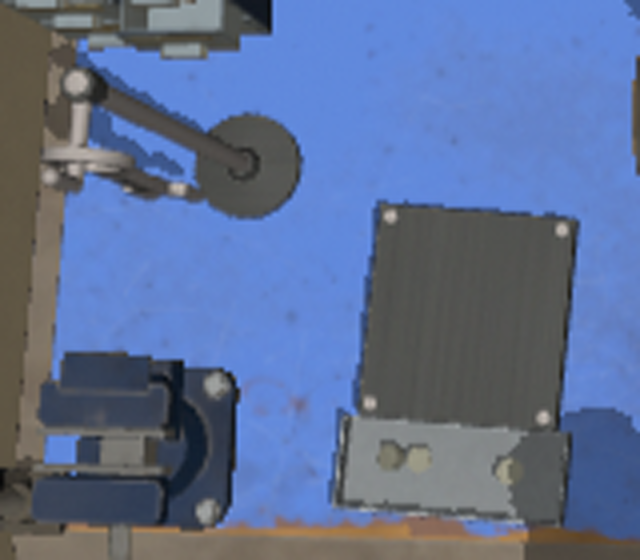

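```bash
python3 - <<'E'
from kin import *
R=RT(32,-30)
plan([(forEye([.5175,-.4025,.30],R,E3),R,.012,.03),(forEye([.5175,-.4025,.256],R,E3),R,.012,.02)],2,wmax=6)
_,_,S=st();p=np.array(S['tcp_pos']);sim.last=(32,-30)
W=[('0',forEye([.5175,-.4025,.256],R,E3),32,-30)]+[(str(th),forEye([x,-.4025,z],RT(32,-th),E3),32,-th) for th,x,z in [(40,.520,.252),(50,.5225,.247),(60,.526,.243),(70,.530,.241),(80,.5335,.2405),(90,.536,.240)]]
sim(np.array(S['joints']),p,None,W)
E
```

```text
8 rows
[[[-0.0117,0.0011,0.0165],[-0.1,-0.1,0.1],0.012],[[-0.0234,0.0023,0.0331],[-0.2,-0.1,0.2],0.012],[[-0.0352,0.0034,0.0496],[-0.3,-0.2,0.3],0.012],[[-0.0425,0.0035,0.0623],[-0.3,-0.2,0.3],0.012],[[-0.0499,0.0035,0.075],[-0.3,-0.2,0.3],0.012],[[-0.0573,0.0035,0.0876],[-0.3,-0.2,0.3],0.012],[[-0.0573,0.0035,0.0876],[-0.3,-0.2,0.3],0.012],[[-0.0573,0.0035,0.0876],[-0.3,-0.2,0.3],0.012]]
0 [ 0.87  0.61  0.17  1.58 -0.71  1.1   0.38] margin 0.65 j 5
40 [ 0.98  0.66  0.09  1.62 -0.86  1.11  0.54] margin 0.5 j 5
50 [ 1.08  0.73  0.    1.66 -0.99  1.14  0.69] margin 0.37 j 5
60 [ 1.15  0.81 -0.08  1.68 -1.11  1.19  0.82] margin 0.25 j 5
70 [ 1.21  0.9  -0.15  1.68 -1.2   1.25  0.93] margin 0.16 j 5
80 [ 1.25  1.   -0.22  1.68 -1.27  1.32  1.03] margin 0.09 j 5
90 [ 1.27  1.11 -0.29  1.67 -1.33  1.39  1.11] margin 0.03 j 5
path margin [1.85 0.81 1.05 0.74 0.03 0.59 1.73]
```

Emit:
servo_tool([
  [[-0.012, 0.001, 0.0165], [-0.1, -0.1, 0.1], 0.012],
  [[-0.0235, 0.0025, 0.033], [-0.2, -0.1, 0.2], 0.012],
  [[-0.035, 0.0035, 0.0495], [-0.3, -0.2, 0.3], 0.012],
  [[-0.0425, 0.0035, 0.0625], [-0.3, -0.2, 0.3], 0.012],
  [[-0.05, 0.0035, 0.075], [-0.3, -0.2, 0.3], 0.012],
  [[-0.057, 0.0035, 0.0875], [-0.3, -0.2, 0.3], 0.012],
  [[-0.057, 0.0035, 0.0875], [-0.3, -0.2, 0.3], 0.012],
])

```text
time_s: 31.72
tcp_pos: [0.4632, -0.4356, 0.2174]
tcp_rot: [-2.79, -0.8, -0.746]
wrist_force: [0.0, -0.0, -2.2]
gripper_width: 0.0222
```

```bash
python3 - <<'E'
from kin import *
rep()
p,R,_=st();print('eye',p+R.apply(E3))
t=cap('top','top17');s=cap('side','side17')
cv2.imwrite('pics/z22.png',np.hstack([cv2.resize(t['frame'][160:260,400:500,::-1],None,fx=4,fy=4,interpolation=cv2.INTER_CUBIC),cv2.resize(s['frame'][260:360,250:350,::-1],None,fx=4,fy=4,interpolation=cv2.INTER_CUBIC)]))
w=[(forEye([x,-.4025,z],RT(h,-th),E3),RT(h,-th),.012) for th,x,z,h in [(40,.520,.252,33),(50,.5225,.247,34),(60,.526,.243,35),(70,.530,.241,36),(80,.5345,.2405,37)]]
plan(w,2,wmax=6)
E
```

```text
t 31.73 tcp [ 0.4632 -0.4356  0.2174] yaw x 32.0 z [ 0.423  0.266 -0.866] y [ 0.53  -0.848 -0.002] q [ 0.872  0.607  0.166  1.59  -0.717  1.078  0.388] F [ 0.  -0.  -2.2] M [-0.41  0.64  0.01] w 0.0222
eye [ 0.51738152 -0.401794    0.2548566 ]
12 rows
[[[0.0003,0.001,0.0089],[0.3,5.0,-0.4],0.012],[[0.0005,0.0019,0.0177],[0.6,10.0,-0.8],0.012],[[0.0019,0.0029,0.0266],[1.0,15.0,-1.1],0.012],[[0.0033,0.0039,0.0355],[1.4,20.0,-1.5],0.012],[[0.0064,0.005,0.0439],[1.8,25.0,-1.8],0.012],[[0.0094,0.006,0.0522],[2.2,30.0,-2.1],0.012],[[0.0141,0.007,0.0591],[2.7,35.0,-2.3],0.012],[[0.0188,0.0079,0.0661],[3.2,40.0,-2.6],0.012],[[0.0249,0.0088,0.0718],[3.7,45.0,-2.7],0.012],[[0.0311,0.0097,0.0775],[4.3,50.0,-2.9],0.012],[[0.0311,0.0097,0.0775],[4.3,50.0,-2.9],0.012],[[0.0311,0.0097,0.0775],[4.3,50.0,-2.9],0.012]]
```

View pics/z22.png

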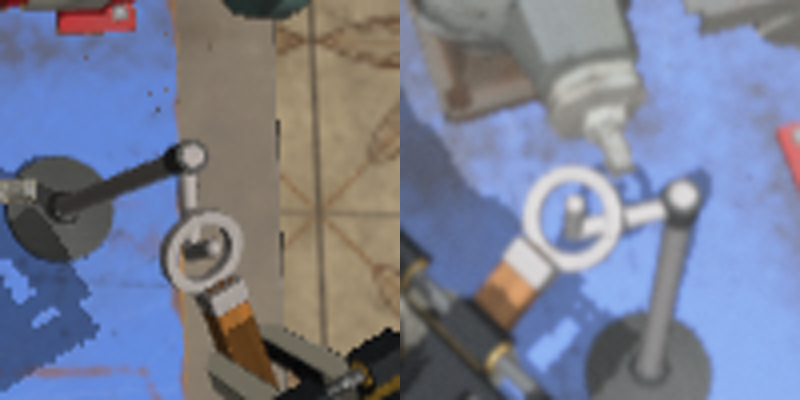

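Both views show the hook tip standing inside the ring hole (top: tip ~(208,247) in ring centred (204,250)). Now rotate up.

Emit:
servo_tool([
  [[0, 0.001, 0.009], [0.3, 5, -0.4], 0.012],
  [[0.0005, 0.002, 0.0175], [0.6, 10, -0.8], 0.012],
  [[0.002, 0.003, 0.0265], [1, 15, -1.1], 0.012],
  [[0.0035, 0.004, 0.0355], [1.4, 20, -1.5], 0.012],
  [[0.0065, 0.005, 0.044], [1.8, 25, -1.8], 0.012],
  [[0.0095, 0.006, 0.052], [2.2, 30, -2.1], 0.012],
  [[0.014, 0.007, 0.059], [2.7, 35, -2.3], 0.012],
  [[0.019, 0.008, 0.066], [3.2, 40, -2.6], 0.012],
  [[0.025, 0.009, 0.072], [3.7, 45, -2.7], 0.012],
  [[0.031, 0.0095, 0.0775], [4.3, 50, -2.9], 0.012],
  [[0.031, 0.0095, 0.0775], [4.3, 50, -2.9], 0.012],
])

```text
time_s: 33.2
tcp_pos: [0.5239, -0.411, 0.1653]
tcp_rot: [-2.029, -0.676, -1.698]
wrist_force: [0.3, -0.6, -2.1]
gripper_width: 0.0217
```

```bash
python3 - <<'E'
from kin import *
rep()
p,R,_=st();print('eye',p+R.apply(E3))
t=cap('top','top18');s=cap('side','side18')
cv2.imwrite('pics/z23.png',np.hstack([cv2.resize(t['frame'][160:260,400:500,::-1],None,fx=4,fy=4,interpolation=cv2.INTER_CUBIC),cv2.resize(s['frame'][260:360,250:350,::-1],None,fx=4,fy=4,interpolation=cv2.INTER_CUBIC)]))
p,R,_=st()
plan([(p+[0,0,-.011],R,.012)])
E
```

```text
t 33.2 tcp [ 0.5239 -0.411   0.1653] yaw x 36.3 z [ 0.787  0.592 -0.176] y [ 0.601 -0.799 -0.002] q [ 1.244  1.035 -0.238  1.581 -1.202  1.351  0.987] F [ 0.3 -0.6 -2.1] M [-0.85  1.15 -0.  ] w 0.0217
eye [ 0.53402582 -0.40353964  0.2381902 ]
1 rows
[[[-0.0108,-0.0,0.0019],[0.0,0.0,0.0],0.012]]
```

View pics/z23.png

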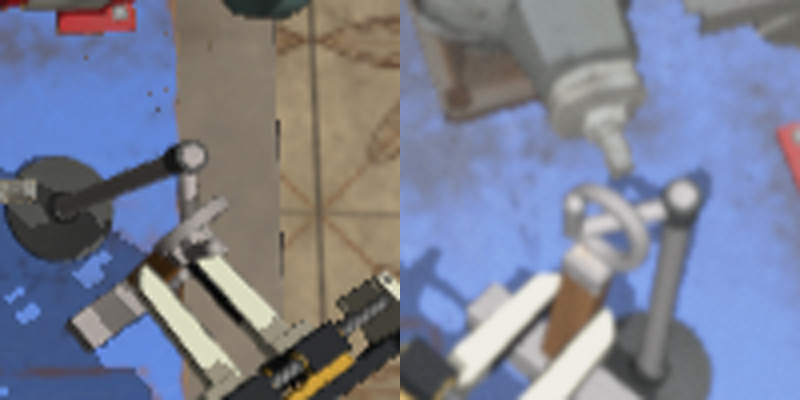

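Emit:
servo_tool([
  [[-0.005, 0, 0.001], [0, 0, 0], 0.012],
  [[-0.01, 0, 0.002], [0, 0, 0], 0.012],
  [[-0.01, 0, 0.002], [0, 0, 0], 0.012],
])

```text
time_s: 33.67
tcp_pos: [0.5245, -0.4108, 0.1573]
tcp_rot: [-2.03, -0.68, -1.699]
wrist_force: [0.2, -0.2, -2.9]
gripper_width: 0.0212
```

```bash
python3 - <<'E'
from kin import *
rep()
E
```

```text
t 33.67 tcp [ 0.5245 -0.4108  0.1573] yaw x 37.4 z [ 0.787  0.592 -0.176] y [ 0.601 -0.799  0.001] q [ 1.243  1.048 -0.237  1.579 -1.202  1.346  1.   ] F [ 0.2 -0.2 -2.9] M [-0.87  1.13 -0.03] w 0.0212
```

Emit:
servo_tool([
  [[-0.002, 0, 0.0003], [0, 0, 0], 0.012],
  [[-0.002, 0, 0.0003], [0, 0, 0], 0.018],
  [[-0.002, 0, 0.0003], [0, 0, 0], 0.022],
  [[-0.002, 0, 0.0003], [0, 0, 0], 0.026],
  [[-0.002, 0, 0.0003], [0, 0, 0], 0.034],
  [[-0.002, 0, 0.0003], [0, 0, 0], 0.045],
  [[-0.002, 0, 0.0003], [0, 0, 0], 0.05],
  [[-0.002, 0, 0.0003], [0, 0, 0], 0.05],
  [[-0.002, 0, 0.0003], [0, 0, 0], 0.05],
])

```text
time_s: 34.8
tcp_pos: [0.5245, -0.4108, 0.1552]
tcp_rot: [-2.03, -0.68, -1.699]
wrist_force: [-0.1, -0.7, -0.2]
gripper_width: 0.05
```

```bash
python3 - <<'E'
from kin import *
rep()
t=cap('top','top19');s=cap('side','side19')
cv2.imwrite('pics/z24.png',np.hstack([cv2.resize(t['frame'][160:260,400:500,::-1],None,fx=4,fy=4,interpolation=cv2.INTER_CUBIC),cv2.resize(s['frame'][270:370,230:330,::-1],None,fx=4,fy=4,interpolation=cv2.INTER_CUBIC)]))
E
```

```text
t 34.8 tcp [ 0.5245 -0.4108  0.1552] yaw x 37.4 z [ 0.787  0.592 -0.176] y [ 0.601 -0.799  0.001] q [ 1.243  1.051 -0.237  1.578 -1.201  1.346  1.003] F [-0.1 -0.7 -0.2] M [-0.55  0.73  0.01] w 0.05
```

View pics/z24.png

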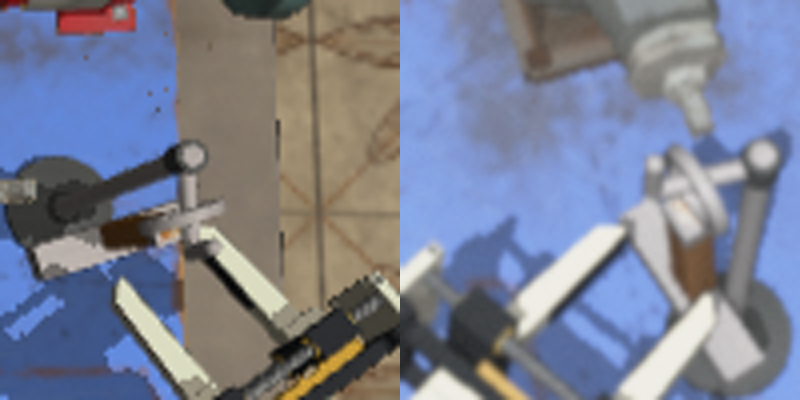

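Emit:
servo_tool([
  [[0, 0, -0.01], [0, 0, 0], 0.055],
  [[0, 0, -0.025], [0, 0, 0], 0.055],
  [[0, 0, -0.045], [0, 0, 0], 0.055],
  [[0, 0, -0.07], [0, 0, 0], 0.055],
  [[0, 0, -0.1], [0, 0, 0], 0.055],
  [[0, 0, -0.12], [0, 0, 0], 0.055],
])

```text
time_s: 35.65
tcp_pos: [0.4275, -0.4842, 0.1763]
tcp_rot: [-2.034, -0.678, -1.699]
wrist_force: [0.3, -0.3, -0.6]
gripper_width: 0.0552
```

```bash
python3 - <<'E'
from kin import *
rep()
t=cap('top','top20');s=cap('side','side20')
cv2.imwrite('pics/z25.png',np.hstack([cv2.resize(t['frame'][160:260,400:500,::-1],None,fx=4,fy=4,interpolation=cv2.INTER_CUBIC),cv2.resize(s['frame'][270:370,230:330,::-1],None,fx=4,fy=4,interpolation=cv2.INTER_CUBIC)]))
plan([((.40,-.48,.30),RT(36,-40),.055)],2,wmax=7)
E
```

```text
t 35.65 tcp [ 0.4275 -0.4842  0.1763] yaw x 37.4 z [ 0.788  0.589 -0.178] y [ 0.599 -0.801  0.002] q [ 1.379  1.048 -0.181  1.465 -1.083  1.519  0.928] F [ 0.3 -0.3 -0.6] M [-0.53  0.7  -0.01] w 0.0552
8 rows
[[[0.0198,-0.0033,-0.0068],[-0.1,-6.6,0.1],0.055],[[0.0396,-0.0067,-0.0136],[-0.2,-13.2,0.2],0.055],[[0.0594,-0.01,-0.0205],[-0.3,-19.8,0.2],0.055],[[0.0792,-0.0133,-0.0273],[-0.3,-26.4,0.3],0.055],[[0.099,-0.0166,-0.0341],[-0.4,-33.0,0.4],0.055],[[0.1188,-0.02,-0.0409],[-0.5,-39.7,0.5],0.055],[[0.1188,-0.02,-0.0409],[-0.5,-39.7,0.5],0.055],[[0.1188,-0.02,-0.0409],[-0.5,-39.7,0.5],0.055]]
```

View pics/z25.png

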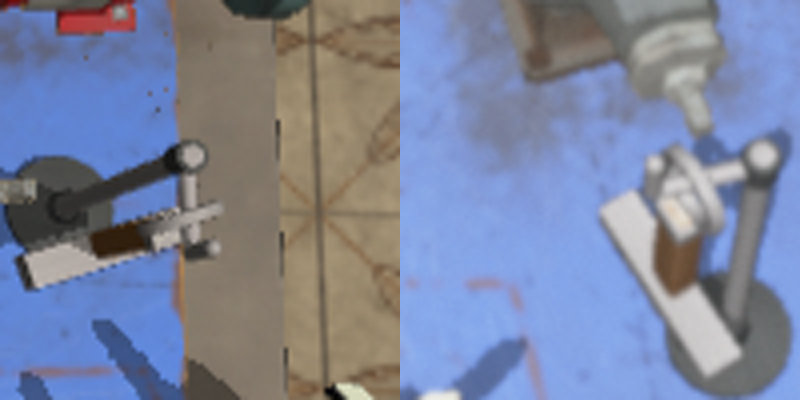

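Emit:
servo_tool([
  [[0.02, -0.003, -0.03], [0, -6, 0], 0.055],
  [[0.04, -0.006, -0.05], [0, -12, 0], 0.055],
  [[0.06, -0.01, -0.06], [0, -18, 0], 0.055],
  [[0.08, -0.013, -0.06], [0, -24, 0], 0.055],
  [[0.1, -0.016, -0.06], [0, -30, 0], 0.055],
  [[0.12, -0.02, -0.06], [0, -38, 0], 0.055],
  [[0.12, -0.02, -0.06], [0, -38, 0], 0.055],
  [[0.12, -0.02, -0.06], [0, -38, 0], 0.055],
])

```text
time_s: 36.75
tcp_pos: [0.3853, -0.49, 0.3039]
tcp_rot: [-2.603, -0.865, -0.992]
wrist_force: [0.6, -0.6, -0.5]
gripper_width: 0.0549
```

```bash
python3 - <<'E'
from kin import *
rep()
t=cap('top','top21');s=cap('side','side21')
E
```

```text
t 36.75 tcp [ 0.3853 -0.49    0.3039] yaw x 36.8 z [ 0.533  0.398 -0.747] y [ 0.598 -0.801  0.   ] q [ 1.17   0.617  0.057  1.407 -0.734  1.422  0.52 ] F [ 0.6 -0.6 -0.5] M [-0.36  0.52 -0.02] w 0.0549
```

Emit:
servo_tool([
  [[0, 0, 0], [0, 0, 0], 0.055],
  [[0, 0, 0], [0, 0, 0], 0.055],
  [[0, 0, 0], [0, 0, 0], 0.055],
  [[0, 0, 0], [0, 0, 0], 0.055],
  [[0, 0, 0], [0, 0, 0], 0.055],
  [[0, 0, 0], [0, 0, 0], 0.055],
  [[0, 0, 0], [0, 0, 0], 0.055],
  [[0, 0, 0], [0, 0, 0], 0.055],
  [[0, 0, 0], [0, 0, 0], 0.055],
  [[0, 0, 0], [0, 0, 0], 0.055],
  [[0, 0, 0], [0, 0, 0], 0.055],
  [[0, 0, 0], [0, 0, 0], 0.055],
  [[0, 0, 0], [0, 0, 0], 0.055],
  [[0, 0, 0], [0, 0, 0], 0.055],
  [[0, 0, 0], [0, 0, 0], 0.055],
  [[0, 0, 0], [0, 0, 0], 0.055],
])

```text
time_s: 38.85
tcp_pos: [0.3842, -0.4909, 0.3027]
tcp_rot: [-2.604, -0.86, -0.991]
wrist_force: [-0.2, 0.1, 0.4]
gripper_width: 0.0549
```

```bash
python3 - <<'E'
from kin import *
rep()
a=dict(np.load('side21.npz'))['frame'].astype(int);ta=dict(np.load('top21.npz'))['frame'].astype(int);t0=dict(np.load('top0.npz'))['frame'].astype(int)
fr=[];tr=[]
for k in range(5):
    c=cap('side',f's22{k}');fr.append(c['frame'].astype(int));c=cap('top',f't22{k}');tr.append(c['frame'].astype(int))
for n,f0,F,box in[('side scraper',a,fr,(270,390,250,330)),('side spanner',a,fr,(30,130,210,260)),('top scraper',ta,tr,(160,260,400,470)),('top spanner',ta,tr,(170,230,85,150)),('static bg',a,fr,(100,200,300,360))]:
    y0,y1,x0,x1=box
    print(n,[round(float(np.abs(g[y0:y1,x0:x1]-h[y0:y1,x0:x1]).mean()),2) for g,h in zip([f0]+F[:-1],F)])
t,s=tr[-1].astype(np.uint8),fr[-1].astype(np.uint8)
cv2.imwrite('pics/z26.png',np.hstack([cv2.resize(t[160:260,400:500,::-1],None,fx=4,fy=4,interpolation=cv2.INTER_CUBIC),cv2.resize(s[270:370,230:330,::-1],None,fx=4,fy=4,interpolation=cv2.INTER_CUBIC)]))
cv2.imwrite('pics/z27.png',np.hstack([cv2.resize(t[160:300,80:240,::-1],None,fx=2.5,fy=2.5,interpolation=cv2.INTER_CUBIC),cv2.resize(s[0:140,170:330,::-1],None,fx=2.5,fy=2.5,interpolation=cv2.INTER_CUBIC)]))
E
```

```text
t 38.85 tcp [ 0.3842 -0.4909  0.3027] yaw x 36.5 z [ 0.533  0.398 -0.747] y [ 0.596 -0.803 -0.002] q [ 1.171  0.619  0.057  1.408 -0.734  1.422  0.519] F [-0.2  0.1  0.4] M [-0.35  0.47 -0.05] w 0.0549
side scraper [1.75, 1.01, 1.02, 1.02, 1.01]
side spanner [1.04, 1.04, 1.04, 1.02, 1.02]
top scraper [1.37, 0.48, 0.48, 0.49, 0.49]
top spanner [0.47, 0.47, 0.46, 0.47, 0.47]
static bg [1.04, 1.05, 1.05, 1.04, 1.05]
```

View pics/z26.png

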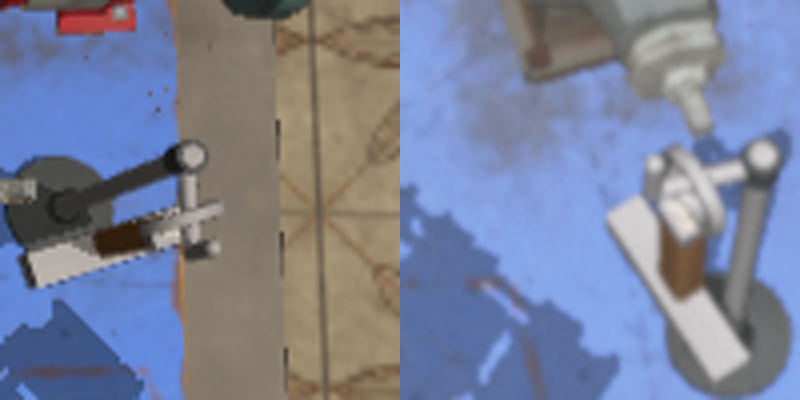

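View pics/z27.png

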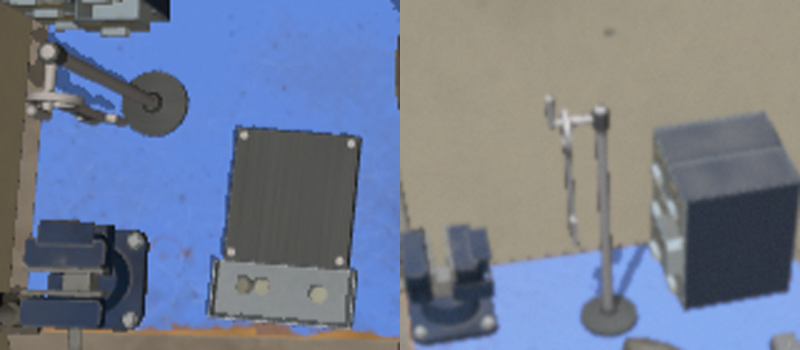

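```bash
cp pics/t224.png pics/fin_top.png
```

```text
(no output)
```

View pics/fin_top.png

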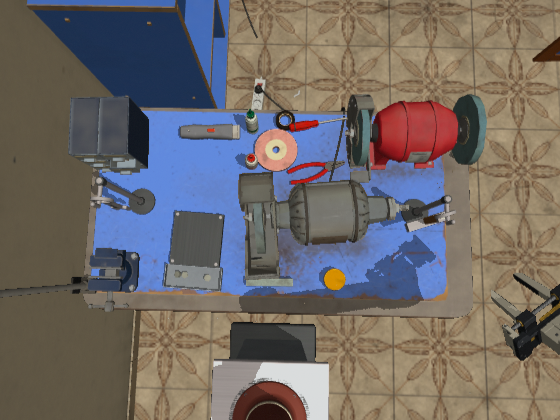

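```bash
python3 - <<'E'
from h import *
t=dict(np.load('t224.npz'));s=dict(np.load('s224.npz'))
for n,c in(('top',t),('side',s)):
    W=cloud(c);m=(W[...,0]>.44)&(W[...,0]<.585)&(W[...,1]>-.5)&(W[...,1]<-.32)&(W[...,2]>.03)
    for z0 in(.05,.07,.09,.1,.11,.13,.16,.19,.215,.235):
        z1=z0+.02;k=m&(W[...,2]>z0)&(W[...,2]<z1);Q=W[k]
        if len(Q)<3: print(n,z0,len(Q));continue
        g=(Q[:,0]<.562)
        A=Q[g]
        print(n,z0,len(Q),'non-rod',len(A), 'x',np.round(np.percentile(A[:,0],[2,50,98]),3) if len(A) else '', 'y',np.round(np.percentile(A[:,1],[2,50,98]),3) if len(A) else '','rod x',np.round(np.median(Q[~g],0),3) if (~g).any() else '')
W=cloud(s);m=(W[...,0]>.44)&(W[...,0]<.60)&(W[...,2]>.06)&(W[...,2]<.125)&(W[...,1]>-.5)&(W[...,1]<-.3)
Q=W[m];
for q in Q[np.argsort(Q[:,1])][::12]:print(np.round(q,3))
E
```

```text
top 0.05 13 non-rod 0 x  y  rod x [ 0.57  -0.394  0.059]
top 0.07 17 non-rod 4 x [0.52  0.535 0.558] y [-0.43  -0.366 -0.346] rod x [ 0.568 -0.394  0.079]
top 0.09 213 non-rod 196 x [0.509 0.524 0.557] y [-0.436 -0.372 -0.347] rod x [ 0.568 -0.394  0.1  ]
top 0.1 222 non-rod 208 x [0.51  0.526 0.557] y [-0.436 -0.374 -0.348] rod x [ 0.569 -0.394  0.109]
top 0.11 53 non-rod 39 x [0.516 0.53  0.543] y [-0.41  -0.388 -0.353] rod x [ 0.57  -0.394  0.121]
top 0.13 38 non-rod 23 x [0.526 0.535 0.545] y [-0.398 -0.389 -0.388] rod x [ 0.569 -0.394  0.14 ]
top 0.16 38 non-rod 22 x [0.525 0.533 0.545] y [-0.4   -0.39  -0.388] rod x [ 0.569 -0.393  0.17 ]
top 0.19 58 non-rod 37 x [0.523 0.529 0.542] y [-0.406 -0.398 -0.39 ] rod x [ 0.568 -0.394  0.2  ]
top 0.215 18 non-rod 10 x [0.528 0.532 0.547] y [-0.416 -0.378 -0.376] rod x [ 0.57  -0.393  0.222]
top 0.235 226 non-rod 147 x [0.513 0.536 0.56 ] y [-0.418 -0.398 -0.379] rod x [ 0.571 -0.396  0.249]
side 0.05 20 non-rod 0 x  y  rod x [ 0.571 -0.408  0.061]
side 0.07 46 non-rod 22 x [0.511 0.53  0.551] y [-0.457 -0.417 -0.361] rod x [ 0.57  -0.
[... 1339 characters left out ...]
18  0.108]
[ 0.531 -0.415  0.105]
[ 0.539 -0.414  0.114]
[ 0.546 -0.413  0.119]
[ 0.545 -0.412  0.104]
[ 0.574 -0.41   0.112]
[ 0.574 -0.409  0.087]
[ 0.571 -0.408  0.122]
[ 0.57  -0.408  0.086]
[ 0.569 -0.407  0.097]
[ 0.57  -0.406  0.123]
[ 0.568 -0.405  0.085]
[ 0.567 -0.404  0.106]
[ 0.523 -0.401  0.094]
[ 0.522 -0.397  0.103]
[ 0.52  -0.393  0.106]
[ 0.524 -0.388  0.104]
[ 0.529 -0.385  0.105]
[ 0.532 -0.382  0.106]
[ 0.517 -0.379  0.102]
[ 0.516 -0.377  0.098]
[ 0.523 -0.374  0.109]
[ 0.535 -0.372  0.11 ]
[ 0.515 -0.369  0.102]
[ 0.531 -0.367  0.112]
[ 0.512 -0.365  0.095]
[ 0.521 -0.363  0.107]
[ 0.524 -0.361  0.107]
[ 0.513 -0.359  0.107]
[ 0.513 -0.356  0.107]
[ 0.514 -0.353  0.106]
```

```bash
python3 - <<'E'
from h import *
print(robot.close_job()); rep()
E
```

```text
the job is handed in; nothing more can be done
None
the job is handed in; nothing more can be done
```

The job is done and handed in at about 39 s of the 72 s allowed.

- **Spanner:** I gripped it by the shank and threaded its eye over the tip of the tall stand's hook. I turned it upright on the bar and released it.
- **Chips:** I pushed all three off the plate into the tray with the scraper block in one sweep along the plate. The later top images show all three in the tray and the plate clear. The fingers stayed behind the block and never came near the chips.
- **Scraper:** I hung it by its eye on the short stand's hook the same way.

**Final checks**
- Five successive images from each camera showed no movement of either tool beyond image noise.
- The scraper hangs turned about 15–20° around the vertical relative to the hook bar. Its block is roughly 15 mm clear of the upright by the depth readings.
- Nothing else on the bench looks moved in the last top image, and the arm stands in free air.
- Wrist force stayed within about 4 N at every reading.

**Disagreements:** the two cameras differed by up to about 6 mm in y on the right-hand side, so I worked with averaged values, well inside the eye's roughly 12 mm clearance. No check failed.

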